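# Fill the drip planter with clay balls and lay its bottle in the cradle

## Robot

A 7-joint arm with a two-finger parallel gripper is mounted at the origin on the work surface. World frame = base frame: x ahead of the robot, y to its left, z up, the work surface at z = 0. Lengths are in m, angles in rad, forces in N, time in s.
With the tool pointing down it reaches from about 0.4 to 0.875 m from the base axis. Payload 19.3 kg.
Tool frame: the origin (TCP) lies on the centre line of the jaws, within the pads' length; the fingertips stand 14 mm ahead of it and the grasp point (between the pads) lies 5 mm behind it; z points along the fingers, y is the line along which they close (so a half turn about z gives the same grasp; the last joint's range is limited). The gripper opens to 85 mm and grips with 20 to 120 N. Pads are 22 mm wide; open, the fingers measure 114 mm over their backs; the gripper's body (76 mm by 85 mm) begins 54 mm behind the grasp point. The pads swing forward as they close: fully open they stand 13 mm farther back than shut.
Start: joints at [-1.248, 0.521, -0.036, 1.599, 0.021, 1.021, -0.113], TCP at [0.239, 0.577, 0.245] pointing down, gripper open.
Joint ranges: [-2.91, 2.91], [-0.3, 2.13], [-1.5, 1.42], [0.17, 2.43], [-1.26, 4.41], [0.16, 1.93], [-2.52, 2.52]. Speed limits (rad/s): [1.89, 1.89, 2.39, 2.39, 3.01, 3.01, 3.01].

## Interface

Orientations are given as [roll, pitch, yaw] about the fixed x, y, z axes, in that order (R = Rz(yaw) Ry(pitch) Rx(roll)).
In Python, from workcell import bot, grab_frame, regions_of gives the robot as it stands. The module is installed in compiled form; this text tells all that it offers.
- The arm moves only by the tool play_rows, never from a script. Its argument "plan" is a list of rows, each a list of 3 entries, a list of its own where there are three numbers: the shift along the tool's x, y, z in units of 2.5 cm (1.0 is 2.5 cm), then the turn, a rotation vector about the tool's x, y, z in units of 0.15 rad (1.0 is 0.15 rad), then the closure, from -1 (fully open) to 1 (shut). In form: [[[tx, ty, tz], [rx, ry, rz], jaw], ...]. A call has 1 to 20 rows; each row shifts and turns the commanded pose from where the row before left it, along the tool's axes as they then stand; what a row does not reach is not made up. A row lasts 1/8 s, in which the tool goes at most 62.5 mm and 10.7 degrees, less where a joint would pass 70% of its speed; a pose out of reach is approached as far as the arm can. A call with a number of a shift or a turn outside -1 to 1 is refused whole. A call with a gripper value outside its range is refused whole. The fingers move at their own pace and stop on an object; "newtons" is the grip in N (left out, the last holds). Time passes only in rows, so rows that do not move let the fingers close. It gives the time, the measured TCP pose, the force, the opening and the grip force at its end, in the units of the state.
- bot.observe(): the state, without advancing time (a new reading comes with each control period).
- grab_frame(name): name is "side" or "top" or "wrist"; returns a dict with "pixels" (400x640x3 uint8, red, green, blue), "depth" (400x640 float32, m along the optical axis (not along the pixel's ray), 0 where there is no reading), "camera_matrix" (3x3 intrinsics, pixels), "distortion" ([k1, k2, p1, p2, k3] as OpenCV has them; the pictures are not rectified), "R" (3x3) and "t" (3): a world point X has camera coordinates R X + t. Camera axes: x right, y down, z forward; pixel columns grow to the right and rows downward; lengths in m; the calibration is good to about 2 mm. A picture is of the moment at which its call begins.
- bot.job_done(): hands the job in; it is judged then, once.
Trained networks look in the newest picture that a camera, given by its name, has taken for a name from the list of things; names that differ only in an ending like _2 or _b are one class to them, and where a whole thing is asked for, a point or a joint stands for the part that bears it (a point fixed in the world has none). Each returns a list of dicts, best first, with "p" (0 to 1); they miss things now and then, are a little off and sometimes report something else, mostly with a low value. They report only what shows in the picture. A call takes as long as a camera call.
- regions_of(thing, camera): "mask" (400x640 bool, what is visible of it) and "box" ([left, top, right, bottom] in pixels, round what is visible of it).
The state is a dict: "clock": time; "qpos": joint angles; "qd": joint speeds; "joint_efforts": joint torques, N m; "position": TCP position; "tool_rot": TCP orientation; "force": force on the tool from outside, world axes, zero at the start; "moment": the same for the moment, N m; "grip_width": finger opening in m; "finger_force": force on a finger pad.
Only numpy, scipy, OpenCV 4.12 (cv2) and the standard library are available. Lean on these libraries where they do the work, as an engineer would, in place of code of your own. Each camera call takes 0.05 s, during which the arm holds its last target. There are 200 camera calls.

## Task

Set up the self-watering planter: with the scoop, and without fingers touching the clay balls, move all of the clay balls from the tray into the grey planter box. Only then lay the standing watering bottle on its side in the wooden cradle, centred on the two saddles with its cap end reaching over the planter box. Leave the scoop standing upright on the cork mat, and do not disturb the vase, the clock or the potted plant.

Things in the scene. Friction and masses are not known exactly. Their poses are not given: they have to be found in the camera images.
- scoop: loose aluminium hand scoop, about 180 g, standing on the mat. Origin: centre of the pan's flat underside, z up. Pan 98 mm long (x -50 to +48), 100 mm wide (y). Its open FRONT points along its own -x, roughly to the robot. Back wall x = +45 to +48, 50 mm high; side walls 3 mm thick, 37 mm high for x = 0 to +45, 19 mm high for x = -26 to 0, none further forward.
- scoop_lip (a point): middle of the scoop's front lip, on the underside (scoop x = -50, y = 0, z = 0); the floor is 1.5 mm thick here and 3 mm further back; axes as the scoop's.
- scoop_grip (a point): point to grip in the scoop's wooden handle (scoop x = +45, y = 0, z = 95 mm); the handle is an upright bar 34 mm (x) by 20 mm (y), from z = 46 to z = 130 mm, gripped across y from above; axes as the scoop's.
- mat: cork mat 150 x 140 x 3 mm, fixed, where the scoop stands. Origin: centre of its underside. Long side along x.
- tray: fixed open white tray, outside 288 (x) x 122 (y) x 50 mm high, walls 4 mm, inside 114 mm wide, floor 4 mm thick. Origin: centre of its underside, z up. Its -x end (nearest the robot) has inside it a 45 degree ramp that rises from the floor at x = -94 mm up to the rim at x = -140 mm. The balls start on the floor at x = -96 to +16 mm; the far part of the floor is empty.
- ramp_foot (a point): middle of the line where the tray's ramp meets its floor (tray x = -94, y = 0, on the floor 4 mm above the tray's underside); same axes as the tray.
- planter: fixed unit: grey open box, dark wooden bottle cradle beside it. Origin: centre of the box's underside, z up. Box 150 (x) x 140 (y) x 62 mm high, walls and floor 6 mm. Cradle on its -y side: two V saddles 16 mm thick at y = -200 and -110 mm, 45 degree faces, groove along y, upper edges 82 mm above the table and 24 mm either side of the groove; end stop from y = -243 to -233, 82 mm high.
- cradle (a point): point midway between the saddles on the axis that the bottle has when it lies in them (planter x = 0, y = -155, z = 95 mm); axes as the planter's, y along the groove towards the box.
- bottle: loose closed white plastic watering bottle, about 180 g (varies), 185 mm long: weighted grey foot 60 mm across and 10 mm thick, then a cylinder 52 mm in diameter up to 120 mm from the base, tapering to a 26 mm neck at 145 mm, grey cap to 185 mm. Centre of mass 36 mm from the base. Origin: centre of its base; own z runs along its axis from base to cap. Starts standing upright.
- bottle_mid (a point): point on the bottle's axis 70 mm from its base.
- bottle_tip (a point): centre of the cap's end, 185 mm from the base.
- vase: loose white ceramic vase, 124 mm high, 100 mm wide; a bystander. Origin: centre of its underside.
- clock: loose round wooden clock lying flat, 170 mm across, 22 mm thick; a bystander. Origin: centre of its underside.
- potplant: loose small plant in a white pot, 65 mm high pot with leaves to about 130 mm; a bystander. Origin: centre of its underside.
- ball1: loose round terracotta clay ball, 28 mm in diameter, 14 g, rolls freely; may be absent. Origin: its centre.
- ball2: loose round terracotta clay ball, 28 mm in diameter, 14 g, rolls freely; may be absent. Origin: its centre.
- ball3: loose round terracotta clay ball, 28 mm in diameter, 14 g, rolls freely; may be absent. Origin: its centre.
- ball4: loose round terracotta clay ball, 28 mm in diameter, 14 g, rolls freely; may be absent. Origin: its centre.
- ball5: loose round terracotta clay ball, 28 mm in diameter, 14 g, rolls freely; may be absent. Origin: its centre.
- ball6: loose round terracotta clay ball, 28 mm in diameter, 14 g, rolls freely; may be absent. Origin: its centre.
- ball7: loose round terracotta clay ball, 28 mm in diameter, 14 g, rolls freely; may be absent. Origin: its centre.
- ball8: loose round terracotta clay ball, 28 mm in diameter, 14 g, rolls freely; may be absent. Origin: its centre.
- ball9: loose round terracotta clay ball, 28 mm in diameter, 14 g, rolls freely; may be absent. Origin: its centre.

How it is judged:
On the way, in this order (a step that is already met when the one before it is completed fails the run):
1. all the clay balls are in the planter box (x of ball1 in the frame of planter between -0.072 and 0.072 m and y of ball1 in the frame of planter between -0.067 and 0.067 m and z of each of ball1, ball2, ball3, ball4, ball5, ball6, ball7, ball8, ball9 in the frame of planter below 0.07 m and x of ball2 in the frame of planter between -0.072 and 0.072 m and y of ball2 in the frame of planter between -0.067 and 0.067 m and x of ball3 in the frame of planter between -0.072 and 0.072 m and y of ball3 in the frame of planter between -0.067 and 0.067 m and x of ball4 in the frame of planter between -0.072 and 0.072 m and y of ball4 in the frame of planter between -0.067 and 0.067 m and x of ball5 in the frame of planter between -0.072 and 0.072 m and y of ball5 in the frame of planter between -0.067 and 0.067 m and x of ball6 in the frame of planter between -0.072 and 0.072 m and y of ball6 in the frame of planter between -0.067 and 0.067 m and x of ball7 in the frame of planter between -0.072 and 0.072 m and y of ball7 in the frame of planter between -0.067 and 0.067 m and x of ball8 in the frame of planter between -0.072 and 0.072 m and y of ball8 in the frame of planter between -0.067 and 0.067 m and x of ball9 in the frame of planter between -0.072 and 0.072 m and y of ball9 in the frame of planter between -0.067 and 0.067 m), for 0.2 s.
2. the bottle lies in the cradle, cap over the planter box (distance between bottle_mid and cradle below 0.02 m and angle between the z axis of bottle and the y axis of planter, either way round below 0.12 rad and y of bottle_tip in the frame of planter above -0.07 m), for 0.2 s.
At the end, for the whole second after the job is handed in: Every ball present lies in the planter box (centre at most 70 mm above the table); the bottle rests in the cradle, mid point within 20 mm of the cradle point, axis within 0.12 rad of the groove, cap over the box; the scoop stands (within 0.1 rad) within 50 mm of the mat's centre; all at rest (all of step 1 and all of step 2 and horizontal distance between scoop and mat below 0.06 m and angle between scoop's own z axis and vertical below 0.1 rad and height (world z) of scoop below 0.01 m); the robot touches nothing.
It fails at once if the fingers touch a clay ball (contact force between the fingers and ball1 above 0.5 N or contact force between the fingers and ball2 above 0.5 N or contact force between the fingers and ball3 above 0.5 N or contact force between the fingers and ball4 above 0.5 N or contact force between the fingers and ball5 above 0.5 N or contact force between the fingers and ball6 above 0.5 N or contact force between the fingers and ball7 above 0.5 N or contact force between the fingers and ball8 above 0.5 N or contact force between the fingers and ball9 above 0.5 N).
It fails at once if the vase, the clock or the potted plant is moved by more than 30 mm (distance of any of vase, clock, potplant from where it was at the start of the episode above 0.03 m).
Of ball1, ball2, ball3, ball4, ball5, ball6, ball7, ball8, ball9 only 6 to 9 are there at a start; the rules pass over those that are not, and their reading is None.
At some moment in a run one of bottle, scoop may be knocked a few centimetres aside while the robot is not near it.
It also fails if it takes over 210 s, if anything falls off the work surface, if the arm or the gripper's body presses on something with over 40 N, if the wrist force passes 120 N, or if a joint passes its speed limit or range.

## Working session

There is one attempt and no reset: what is moved stays moved. The work goes in short steps, Python scripts to look and compute and a tool call to move; the robot and the scene stay as the last step left them, time stands still between calls to the robot, and variables do not carry over. Pictures are saved under pics/ and viewed, at most 14 in all, crops included, and the job is handed in when it is done.

Besides the shell and the picture viewer there is one more tool, called after "Call:" in YAML: its name, and indented under it one key for each argument. play_rows: Moves the arm, as the interface text tells. Its arguments: {"type":"object","properties":{"plan":{"type":"array"},"newtons":{"type":"number"}},"required":["plan"]}

```bash
mkdir -p pics; ls
python3 - <<'E'
from workcell import bot, grab_frame, regions_of
import cv2,numpy as np
s=bot.observe(); print(s)
for c in ("side","top"):
    f=grab_frame(c); cv2.imwrite(f"pics/{c}0.png",f["pixels"][:,:,::-1])
    print(c,f["R"].round(3).tolist(),f["t"].round(3).tolist(),f["camera_matrix"].round(1).tolist(),f["distortion"])
    for n in ["scoop","mat","tray","planter","bottle","vase","clock","potplant","ball1"]:
        print(n,[(round(r["p"],2),np.array(r["box"]).round().tolist()) for r in regions_of(n,c)][:10])
E
```

```text
pics
{'clock': 0.0, 'qpos': array([-1.24820748,  0.52204132, -0.03633496,  1.59998815,  0.02120445,
        1.02110006, -0.11273219]), 'qd': array([-0.00071005, -0.00250565,  0.00038965, -0.00017275,  0.00114517,
       -0.0005945 ,  0.00041113]), 'joint_efforts': array([ 4.26989072e-04, -9.27107978e+01,  1.98019713e+00, -3.69934380e+01,
        1.78370951e-02,  8.31448036e-03,  4.57472652e-06]), 'position': array([0.23913768, 0.57709865, 0.24471573]), 'tool_rot': array([-3.14044384e+00,  8.18469815e-05,  2.74887021e+00]), 'force': array([-0.21274181, -0.32133961, -0.47775535]), 'moment': array([ 0.00592219,  0.04818654, -0.02894776]), 'finger_force': 0.0, 'grip_width': 0.08508157806706586}
side [[0.964, -0.263, -0.023], [-0.147, -0.464, -0.873], [0.22, 0.845, -0.487]] [-0.579, 0.232, 1.114] [[461.0, 0.0, 320.6], [0.0, 461.0, 202.0], [0.0, 0.0, 1.0]] [0.02153012 0.         0.         0.         0.        ]
scoop [(0.87, [217.0, 158.0, 258.0, 212.0]), (0.65, [277.0, 227.0, 286.0, 236.0]), (0.58, [269.0, 288.0, 300.0, 378.0]), (0.17, [213.0, 192.0, 265.0, 218.0])]
mat [(0.86, [214.0, 1
[... 646 characters left out ...]
     0.          0.        ]
scoop [(0.68, [188.0, 251.0, 240.0, 288.0])]
mat [(0.55, [196.0, 242.0, 257.0, 302.0])]
tray [(0.78, [252.0, 183.0, 332.0, 283.0])]
planter [(0.66, [252.0, 185.0, 331.0, 283.0]), (0.64, [349.0, 195.0, 464.0, 254.0])]
bottle [(0.76, [437.0, 262.0, 476.0, 286.0])]
vase [(0.66, [332.0, 146.0, 362.0, 178.0])]
clock [(0.65, [400.0, 141.0, 458.0, 195.0]), (0.46, [330.0, 144.0, 364.0, 177.0]), (0.25, [292.0, 256.0, 294.0, 265.0])]
potplant [(0.82, [183.0, 159.0, 226.0, 188.0]), (0.6, [187.0, 255.0, 238.0, 292.0])]
ball1 [(0.57, [351.0, 200.0, 457.0, 255.0]), (0.55, [288.0, 227.0, 296.0, 235.0]), (0.49, [303.0, 252.0, 307.0, 256.0]), (0.48, [294.0, 240.0, 306.0, 246.0])]
```

Run:
```python
import cv2
a=cv2.imread("pics/top0.png")[130:310,170:490]; cv2.imwrite("pics/top0c.png",cv2.resize(a,None,fx=2.5,fy=2.5,interpolation=cv2.INTER_CUBIC))
a=cv2.imread("pics/side0.png")[130:390,200:490]; cv2.imwrite("pics/side0c.png",cv2.resize(a,None,fx=2.3,fy=2.3,interpolation=cv2.INTER_CUBIC))
```

```text
(no output)
```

View pics/top0c.png

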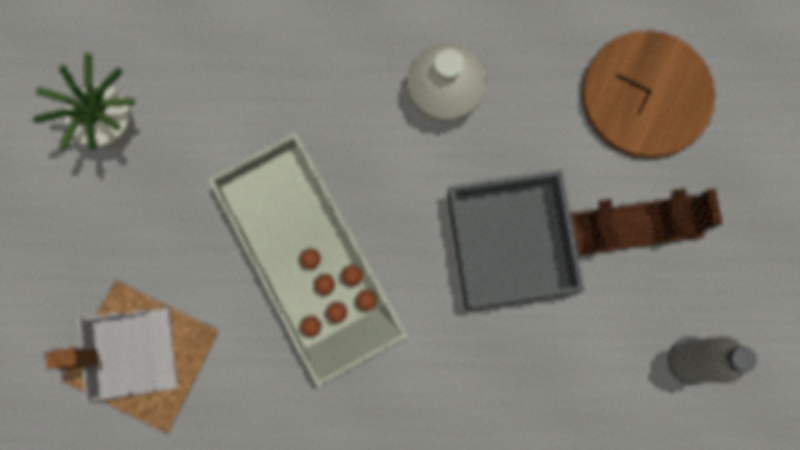

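View pics/side0c.png

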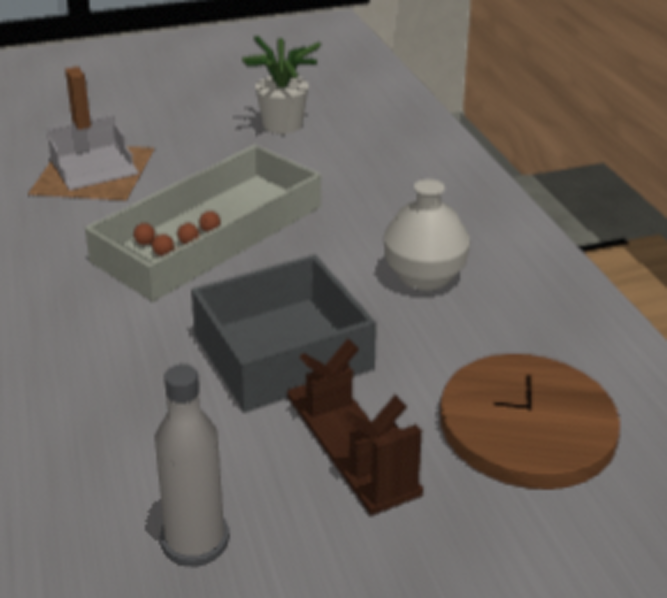

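Top view: six balls in the tray, at the ramp end (crop x 310–366, y 258–326). The scoop is on the mat with its lip facing image right, and the bottle stands at the lower right. The side view agrees.

```bash
cat > h.py <<'E'
from workcell import bot, grab_frame, regions_of
import cv2,numpy as np
from scipy.spatial.transform import Rotation as Ro
from scipy.optimize import least_squares
def toplane(f,px,z):
    u=cv2.undistortPoints(np.array(px,float).reshape(-1,1,2),f["camera_matrix"],f["distortion"]).reshape(-1,2)
    d=np.c_[u,np.ones(len(u))]@f["R"]; c=-f["R"].T@f["t"]
    z=np.broadcast_to(z,len(u)); return c+d*((z-c[2])/d[:,2])[:,None]
def proj(f,X):
    return cv2.projectPoints(np.asarray(X,float),cv2.Rodrigues(f["R"])[0],f["t"],f["camera_matrix"],f["distortion"])[0].reshape(-1,2)
def cloud(f):
    v,u=np.mgrid[0:400,0:640]; n=cv2.undistortPoints(np.c_[u.ravel(),v.ravel()].astype(float).reshape(-1,1,2),f["camera_matrix"],f["distortion"]).reshape(-1,2)
    z=f["depth"].ravel()[:,None]; P=(np.c_[n,np.ones(len(n))]*z-f["t"])@f["R"]; P[z[:,0]==0]=np.nan
    return P.reshape(400,640,3)
def rect2d(W,M):
    "fit x,y,yaw: W world pts, M model pts (2d)"
    def e(p): c,s=np.cos(p[2]),np.sin(p[2]); return (M@np.array([[c,s],[-s,c]])+p[:2]-W).ravel()
    best=min((least_squares(e,[*W.mean(0),a]) for a in (0,1.5,3,-1.5)),key=lambda r:r.cost)
    return best.x,np.abs(best.fun).max()
def rotd(p,R,s=None):
    "tool-frame shift (units of 2.5cm) and rotvec (units .15) to go to world pos p, Rotation R"
    s=s or bot.observe(); R0=Ro.from_euler('xyz',s["tool_rot"])
    return (R0.inv().apply(np.array(p)-s["position"])/.025).round(2),((R0.inv()*R).as_rotvec()/.15).round(2)
E
python3 - <<'E'
from h import *
f=grab_frame("top"); o=lambda L:np.array(L)/2.5+[170,130]-.3
tr=toplane(f,o([(212,180),(297,137),(405,336),(318,385)]),.05)[:,:2]
print("tray",rect2d(tr,np.array([[144,61],[144,-61],[-144,-61],[-144,61]])/1e3))
pl=toplane(f,o([(447,188),(558,172),(580,290),(466,312)]),.062)[:,:2]
print("planter",rect2d(pl,np.array([[75,70],[75,-70],[-75,-70],[-75,70]])/1e3))
mt=toplane(f,o([(117,280),(217,330),(168,433),(65,380)]),.003)[:,:2]
print("mat",mt.mean(0),mt.round(3).tolist())
print("lip",toplane(f,o([(168,308),(178,389)]),.0045),"handle",toplane(f,o([(47,352),(49,366),(72,366),(75,351)]),.133))
print("balls",toplane(f,o([(310,258),(324,284),(352,274),(366,300),(336,312),(310,326)]),.018)[:,:2].round(3).tolist())
P=cloud(f)
for n in ["bottle","vase","clock","potplant"]:
    m=regions_of(n,"top")[0]["mask"]; q=P[m]; q=q[~np.isnan(q[:,0])]; print(n,np.median(q,0).round(3),q[:,2].max(), q.min(0).round(3),q.max(0).round(3))
print("bottletip",toplane(f,o([(741,359)]),.185))
g=grab_frame("wrist"); cv2.imwrite("pics/w0.png",g["pixels"][:,:,::-1]); print("wristcam",(-g["R"].T@g["t"]).round(3),g["R"][2].round(3))
E
```

```text
tray (array([0.5460053 , 0.14118177, 0.51854335]), np.float64(0.004398985563767721))
planter (array([ 0.57063741, -0.10814853,  0.17388624]), np.float64(0.0027095154710364833))
mat [0.42454295 0.34872495] [[0.518, 0.387], [0.458, 0.256], [0.331, 0.31], [0.392, 0.443]]
lip [[0.48367863 0.31908762 0.0045    ]
 [0.38413157 0.30013638 0.0045    ]] handle [[0.42464411 0.41911245 0.133     ]
 [0.40936018 0.41549904 0.133     ]
 [0.40991515 0.3897473  0.133     ]
 [0.42641094 0.38776766 0.133     ]]
balls [[0.549, 0.141], [0.517, 0.122], [0.53, 0.087], [0.498, 0.069], [0.482, 0.106], [0.464, 0.138]]
bottle [ 0.431 -0.32   0.123] 0.1898283864598645 [ 0.405 -0.355  0.006] [ 0.459 -0.305  0.19 ]
vase [ 0.762 -0.024  0.08 ] 0.12963297922443243 [ 0.724 -0.081 -0.005] [0.846 0.025 0.13 ]
clock [ 0.77  -0.287  0.022] 0.02828428384533965 [ 0.687 -0.383 -0.005] [ 0.868 -0.204  0.028]
potplant [0.719 0.404 0.099] 0.13102237422221957 [ 0.665  0.354 -0.005] [0.786 0.477 0.131]
bottletip [[ 0.43210299 -0.33191479  0.185     ]]
wristcam [0.171 0.606 0.374] [ 0.27  -0.112 -0.956]
```

Call:
play_rows:
  plan:
    - [[0, 0, 0], [0, 0, 0.95], -1]
    - [[0, 0, 0], [0, 0, 0.95], -1]
    - [[0, 0, 0], [0, 0, 0.95], -1]
    - [[0, 0, 0], [0, 0, 0.95], -1]
    - [[0, 0, 0], [0, 0, 0.95], -1]
    - [[0, 0, 0], [0, 0, 0.95], -1]
    - [[0, 0, 0], [0, 0, 0.93], -1]
    - [[-0.9, 0.63, 0], [0, 0, 0], -1]
    - [[-0.9, 0.63, 0], [0, 0, 0], -1]
    - [[-0.9, 0.63, 0], [0, 0, 0], -1]
    - [[-0.9, 0.63, 0], [0, 0, 0], -1]
    - [[-0.9, 0.63, 0], [0, 0, 0], -1]
    - [[-0.9, 0.63, 0], [0, 0, 0], -1]
    - [[-0.9, 0.63, 0], [0, 0, 0], -1]
    - [[-0.9, 0.63, 0], [0, 0, 0], -1]
    - [[-0.9, 0.63, 0], [0, 0, 0], -1]
    - [[0, 0, 0], [0, 0, 0], -1]
    - [[0, 0, 0], [0, 0, 0], -1]
  newtons: 80

```text
clock: 3.55
position: [0.4151, 0.4046, 0.2453]
tool_rot: [-3.141, -0.0, 1.755]
force: [-0.8, 0.4, 0.1]
grip_width: 0.0858
finger_force: 0.0
```

Run:
```python
from h import *
s=bot.observe();print(s["clock"],s["position"],s["tool_rot"],s["qpos"].round(3))
g=grab_frame("wrist"); im=g["pixels"][:,:,::-1].copy(); P=cloud(g)
yaw=1.755; c,sn=np.cos(yaw),np.sin(yaw); L=np.array([.434,.3096])
def w(x,y,z): return [L[0]+c*(x+.05)-sn*y,L[1]+sn*(x+.05)+c*y,z+.003]
pts=[w(-.05,-.05,0),w(-.05,.05,0),w(.028,.01,.13),w(.062,.01,.13),w(.062,-.01,.13),w(.028,-.01,.13),w(.048,.05,.05),w(.048,-.05,.05)]
for p in proj(g,pts): print(p.round(1)); cv2.circle(im,tuple(int(v) for v in p.round()),3,(255,0,0),1)
cv2.imwrite("pics/w1.png",im)
q=P[(P[...,2]>.125)&(P[...,2]<.142)]; print("handle top",len(q),np.median(q,0),(q.min(0)+q.max(0))/2, np.ptp(q,axis=0))
```

```text
3.55 [0.4151247  0.40461361 0.24528305] [-3.14134030e+00 -3.17149226e-04  1.75466867e+00] [-1.048  0.46   0.243  1.733 -0.131  0.964 -0.571]
[361.1 244.9]
[282.  244.9]
[309.3 224.5]
[308.8 183.3]
[334.8 183.3]
[334.2 224.5]
[272.8 177.9]
[370.5 177.9]
handle top 1227 [0.4208406  0.40478436 0.13287973] [0.55209008 0.39156799 0.13006994] [0.28898989 0.0636073  0.01012323]
```

View pics/w1.png

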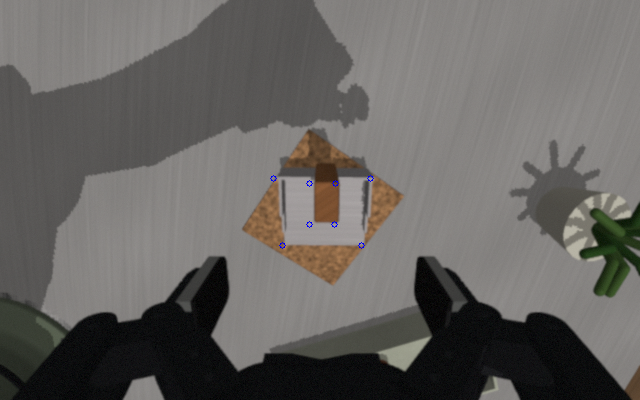

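The blue predictions sit about 5 px left of the scoop: the actual lip runs (283..367, 245) and the handle top spans 315–340. So the scoop is about 5 mm further along +x, and the depth reading of the handle top confirms it. The yaw is right.

Call:
play_rows:
  plan:
    - [[-0.04, 0.24, 0], [0, 0, 0], -1]
    - [[0, 0, 0.8], [0, 0, 0], -1]
    - [[0, 0, 0.8], [0, 0, 0], -1]
    - [[0, 0, 0.8], [0, 0, 0], -1]
    - [[0, 0, 0.8], [0, 0, 0], -1]
    - [[0, 0, 0.8], [0, 0, 0], -1]
    - [[0, 0, 0.8], [0, 0, 0], -1]
    - [[0, 0, 0.8], [0, 0, 0], -1]
    - [[0, 0, 0.5], [0, 0, 0], -1]
    - [[0, 0, 0], [0, 0, 0], -1]
    - [[0, 0, 0], [0, 0, 0], 1]
    - [[0, 0, 0], [0, 0, 0], 1]
    - [[0, 0, 0], [0, 0, 0], 1]
    - [[0, 0, 0], [0, 0, 0], 1]
    - [[0, 0, 0], [0, 0, 0], 1]
    - [[0, 0, 0], [0, 0, 0], 1]
    - [[0, 0, 0], [0, 0, 0], 1]
    - [[0, 0, 0], [0, 0, 0], 1]
  newtons: 80

```text
clock: 5.85
position: [0.4216, 0.4044, 0.0929]
tool_rot: [3.142, -0.0, 1.754]
force: [-2.2, -0.3, 4.4]
grip_width: 0.0189
finger_force: 79.0
```

Call:
play_rows:
  plan:
    - [[0, 0, -0.5], [0, 0, 0], 1]
    - [[0, 0, -0.8], [0, 0, 0], 1]
    - [[0, 0, -0.8], [0, 0, 0], 1]
    - [[0, 0, -0.8], [0, 0, 0], 1]
    - [[-0.5, 0.06, -0.8], [0, 0, 0], 1]
    - [[-0.8, 0.1, -0.8], [0, 0, 0], 1]
    - [[-0.8, 0.1, -0.8], [0, 0, 0], 1]
    - [[-0.8, 0.1, -0.8], [0, 0, 0], 1]
    - [[-0.8, 0.1, -0.8], [0, 0, 0], 1]
    - [[-0.8, 0.1, -0.8], [0, 0, 0], 1]
    - [[-0.8, 0.1, -0.6], [0, 0, 0], 1]
    - [[-0.8, 0.1, 0], [0, 0, 0], 1]
    - [[-0.8, 0.1, 0], [0, 0, 0], 1]
    - [[-0.8, 0.1, 0], [0, 0, 0], 1]
    - [[-0.8, 0.1, 0], [0, 0, 0], 1]
    - [[-0.8, 0.1, 0], [0, 0, 0], 1]
    - [[-0.8, 0.1, 0], [0, 0, 0], 1]
    - [[-0.8, 0.1, 0], [0, 0, 0], 1]
    - [[-0.6, 0.1, 0], [0, 0, 0], 1]

```text
clock: 8.22
position: [0.51, 0.1267, 0.2997]
tool_rot: [-3.141, 0.0, 1.754]
force: [0.1, 0.0, -1.6]
grip_width: 0.0191
finger_force: 78.1
```

Call:
play_rows:
  plan:
    - [[0, 0, 0], [0, 0, 0.5], 1]
    - [[0, 0, 0], [0, 0, 0.8], 1]
    - [[0, 0, 0], [0, 0, 0.8], 1]
    - [[0, 0, 0], [0, 0, 0.8], 1]
    - [[0, 0, 0], [0, 0, 0.8], 1]
    - [[0, 0, 0], [0, 0, 0.8], 1]
    - [[0, 0, 0], [0, 0, 0.8], 1]
    - [[0, 0, 0], [0, 0, 0.8], 1]
    - [[0, 0, 0], [0, 0, 0.8], 1]
    - [[0, 0, 0], [0, 0, 0.8], 1]
    - [[0, 0, 0], [0, 0, 0.54], 1]
    - [[0, 0, 0], [0, 0, 0], 1]
    - [[0, 0, 0], [0, 0, 0], 1]
    - [[0, 0, 0], [0, 0, 0], 1]

```text
clock: 9.98
position: [0.51, 0.1281, 0.3002]
tool_rot: [-3.142, 0.0, 0.519]
force: [0.1, -0.5, -1.9]
grip_width: 0.0192
finger_force: 78.0
```

Run:
```python
from h import *
s=bot.observe();print(s["position"],s["tool_rot"],s["qpos"].round(3),s["grip_width"])
g=grab_frame("wrist"); im=g["pixels"][:,:,::-1].copy()
x,y,a=.546,.1412,.5185; c,sn=np.cos(a),np.sin(a)
w=lambda X,Y,z:[x+c*X-sn*Y,y+sn*X+c*Y,z]
P=[w(X,Y,.05) for X in (-.144,.144) for Y in (-.061,.061)]+[w(X,Y,.05) for X in (-.14,.14) for Y in (-.057,.057)]+[w(X,Y,.004) for X in (-.094,.14) for Y in (-.057,.057)]
for p in proj(g,P): print(p.round(1)); cv2.circle(im,tuple(int(v) for v in p.round()),2,(255,0,0),-1)
cv2.imwrite("pics/w2.png",im)
```

```text
[0.50999084 0.12811782 0.30024435] [-3.14155573e+00  6.88135107e-05  5.19326191e-01] [-0.825  0.353  0.615  1.815 -0.232  1.046 -1.173] 0.019219431510926133
[373.  249.3]
[278.8 249.2]
[3.849e+02 3.000e-01]
[ 2.698e+02 -1.000e-01]
[370.  246.4]
[281.8 246.4]
[381.    4.3]
[273.7   4. ]
[366.8 201.9]
[284.5 201.8]
[374.2  15.5]
[279.1  15.2]
```

View pics/w2.png

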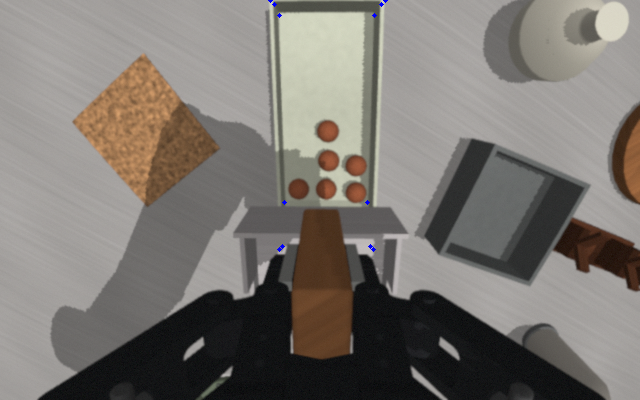

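The wrist image shows 6 balls, at (328,130), (328,160), (356,165), (298,188), (326,188) and (357,191). The tray lies close to the blue predictions; I'll measure its wall edges to sub-pixel accuracy.

Run:
```python
from h import *
g=grab_frame("wrist"); im=g["pixels"][:,:,::-1]; G=im.mean(2)
for r in (30,70,100): print(r,[int(v) for v in G[r-3:r+4,258:296].mean(0)],[int(v) for v in G[r-3:r+4,358:396].mean(0)])
print([int(v) for v in G[0:30,310:340].mean(1)])
cv2.imwrite("pics/w2c.png",cv2.resize(im[0:120,250:410],None,fx=5,fy=5,interpolation=cv2.INTER_NEAREST))
```

```text
30 [158, 158, 159, 159, 161, 161, 159, 150, 128, 111, 110, 128, 164, 191, 194, 174, 135, 105, 98, 104, 131, 172, 196, 201, 201, 200, 201, 201, 201, 202, 203, 202, 202, 203, 202, 202, 203, 203] [202, 202, 202, 202, 197, 179, 151, 134, 132, 132, 133, 133, 132, 131, 125, 109, 89, 82, 81, 82, 98, 144, 184, 200, 196, 179, 162, 157, 156, 156, 156, 156, 156, 156, 156, 156, 156, 156]
70 [159, 159, 159, 160, 160, 161, 160, 161, 157, 144, 123, 109, 112, 139, 176, 192, 186, 151, 113, 97, 95, 109, 149, 184, 195, 197, 197, 197, 197, 197, 198, 197, 198, 198, 198, 197, 197, 195] [197, 198, 197, 195, 181, 158, 138, 130, 129, 128, 128, 128, 127, 121, 101, 83, 79, 78, 79, 102, 152, 191, 199, 191, 170, 158, 157, 157, 157, 157, 157, 157, 156, 156, 157, 156, 157, 156]
100 [162, 162, 161, 162, 162, 162, 161, 162, 162, 161, 155, 133, 113, 108, 125, 163, 183, 182, 158, 114, 93, 92, 104, 141, 181, 191, 191, 191, 191, 189, 189, 190, 190, 190, 190, 189, 190, 190] [190, 190, 188, 180, 157, 132, 124, 123, 122, 123, 123, 122, 117, 99, 82, 77, 77, 78, 103, 155, 185, 190, 183, 168, 161, 160, 159, 160, 159, 159, 159, 159, 159, 159, 160, 159, 159, 159]
[137, 102, 80, 77, 77, 77, 77, 77, 76, 77, 79, 106, 159, 194, 203, 204, 205, 205, 204, 204, 204, 204, 204, 204, 203, 203, 203, 203, 203, 203]
```

View pics/w2c.png

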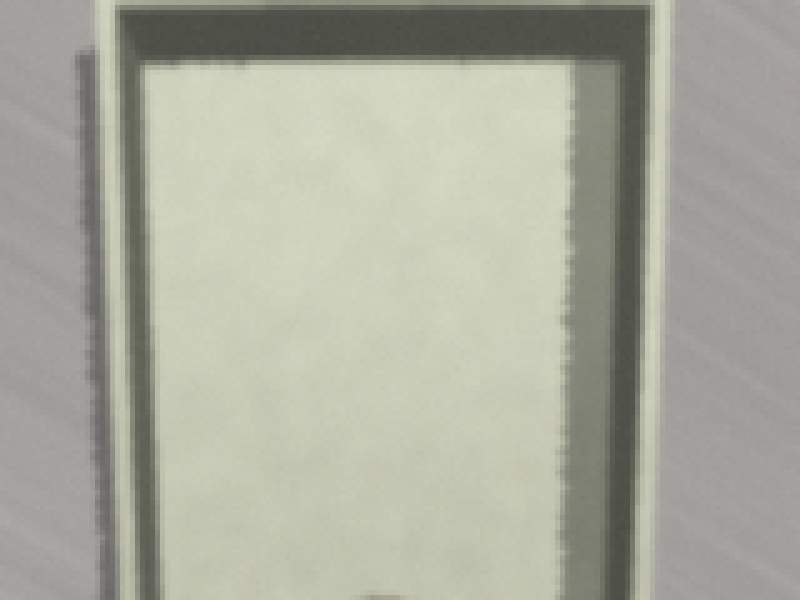

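The crop shows clean edges: inner rim at 273.6/378.8 on row 30 and 276.5/376.5 on row 100, with the far-end floor line at row 11.5. I'll fit the tray pose to these.

Run:
```python
from h import *
g=grab_frame("wrist")
E=[((273.6,30),.05,1,.057),((276.5,100),.05,1,.057),((378.8,30),.05,1,-.057),((376.5,100),.05,1,-.057),((278.6,30),.004,1,.057),((281.0,100),.004,1,.057),((373,30),.004,1,-.057),((371.4,100),.004,1,-.057),((325,1.0),.05,0,.14),((325,11.6),.004,0,.14)]
W=np.array([toplane(g,[p],z)[0] for p,z,_,_ in E])
def e(q):
    d=W[:,:2]-q[:2]; c,s=np.cos(q[2]),np.sin(q[2]); l=np.c_[c*d[:,0]+s*d[:,1],-s*d[:,0]+c*d[:,1]]
    return [l[i,k]-v for i,(_,_,k,v) in enumerate(E)]
r=least_squares(e,[.546,.141,.5185]); print(r.x,(r.fun*1000).round(1))
x,y,a=r.x; c,s=np.cos(a),np.sin(a)
B=toplane(g,[(328,130),(328,160),(356,165),(298,188),(326,188),(357,191)],.018)[:,:2]-r.x[:2]
print(np.c_[c*B[:,0]+s*B[:,1],-s*B[:,0]+c*B[:,1]].round(3).tolist())
for X in (.12,): print(rotd([x+c*X,y+s*X,.3],Ro.from_euler('xyz',[np.pi,0,a])))
# planter rim & scoop back wall
pl=toplane(g,[(473,138),(589,186),(530,284),(440,252)],.062); print(rect2d(pl[:,:2],np.array([[75,70],[75,-70],[-75,-70],[-75,70]])/1e3))
```

```text
[0.54901808 0.14267619 0.52826964] [-0.1 -0.1  0.4  0.5 -0.   0.2 -0.2 -0.6 -0.6  0.6]
[[0.002, -0.002], [-0.037, -0.002], [-0.043, -0.038], [-0.073, 0.038], [-0.074, 0.001], [-0.078, -0.04]]
(array([6.44, 0.22, 0.01]), array([-0.  , -0.  , -0.06]))
(array([ 0.57446403, -0.1046848 ,  0.21573062]), np.float64(0.016292591175525797))
```

Call:
play_rows:
  plan:
    - [[0.5, 0.1, 0], [0, 0, -0.06], 1]
    - [[0.9, 0.12, 0], [0, 0, 0], 1]
    - [[0.9, 0, 0], [0, 0, 0], 1]
    - [[0.9, 0, 0], [0, 0, 0], 1]
    - [[0.9, 0, 0], [0, 0, 0], 1]
    - [[0.9, 0, 0], [0, 0, 0], 1]
    - [[0.9, 0, 0], [0, 0, 0], 1]
    - [[0.54, 0, 0], [0, 0, 0], 1]
    - [[0, 0, 0.8], [0, 0, 0], 1]
    - [[0, 0, 0.8], [0, 0, 0], 1]
    - [[0, 0, 0.8], [0, 0, 0], 1]
    - [[0, 0, 0.8], [0, 0, 0], 1]
    - [[0, 0, 0.8], [0, 0, 0], 1]
    - [[0, 0, 0], [0, 0, 0], 1]
    - [[0, 0, 0], [0, 0, 0], 1]

```text
clock: 12.0
position: [0.6523, 0.2044, 0.2009]
tool_rot: [3.141, -0.001, 0.527]
force: [-0.5, 0.6, -0.5]
grip_width: 0.0192
finger_force: 78.2
```

Run:
```python
from h import *
s=bot.observe();print(s["position"],s["tool_rot"]); R=Ro.from_euler('xyz',s["tool_rot"]); T=s["position"]
sc=lambda P:T+R.apply((np.array(P)-[45,0,90])*[1,-1,-1]/1e3)
x,y,a=.5490,.1427,.5283; d=T[:2]-[x,y]; c,sn=np.cos(a),np.sin(a); print("tcp in tray",c*d[0]+sn*d[1],-sn*d[0]+c*d[1], R.as_euler('xyz')[2]-a)
g=grab_frame("wrist"); im=g["pixels"][:,:,::-1].copy(); 
M=[(48,50,50),(48,-50,50),(62,10,130),(62,-10,130),(28,10,130),(28,-10,130),(45,47,50),(45,-47,50)]
for p in proj(g,sc(M)): print(p.round(1)); cv2.circle(im,tuple(int(v) for v in p.round()),2,(255,0,0),-1)
t=grab_frame("top")["pixels"][:,:,::-1]
cv2.imwrite("pics/w3.png",np.vstack([im[180:400,220:420].repeat(2,0).repeat(2,1),cv2.resize(t[175:295,230:350],(400,400))[::1][:160*0+400]])[:600] if 0 else np.hstack([im[180:400,220:420].repeat(2,0).repeat(2,1)[:400],cv2.resize(t[175:295,230:350],(400,400))]))
```

```text
[0.6522957  0.20440013 0.20086319] [ 3.14135867e+00 -6.69501966e-04  5.27249304e-01]
tcp in tray 0.1203138327917723 0.001220423765024195 -0.0010506955301592402
[233.4 235.2]
[408.5 235.3]
[289.6 293.6]
[352.3 293.7]
[292.7 375.9]
[349.1 375.9]
[239.  240.1]
[402.9 240.1]
```

View pics/w3.png

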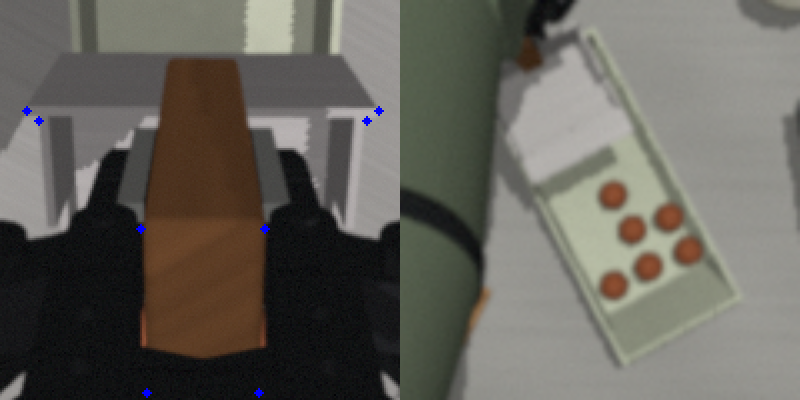

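Blue predictions sit slightly outside and below the seen scoop edges, by about 3%. The scoop may hang a few mm lower than assumed, so I'll check with depth.

Run:
```python
from h import *
s=bot.observe(); R=Ro.from_euler('xyz',s["tool_rot"]); T=s["position"]
g=grab_frame("wrist"); P=cloud(g); L=R.inv().apply((P.reshape(-1,3)-T)).reshape(400,640,3)*[1,-1,-1]*1e3  # scoop axes rel TCP, mm
h=L[300:345,296:348].reshape(-1,3); print("handle top z",np.nanmedian(h[:,2]),np.nanpercentile(h,[3,97],axis=0).round(1).tolist())
b=L[207:231,260:295].reshape(-1,3); b2=L[207:231,348:385].reshape(-1,3)
for q in (b,b2): print("backwall",np.nanmedian(q,0).round(1),np.nanpercentile(q,[3,97],axis=0).round(1).tolist())
for r in (300,320,340): 
    print([tuple(L[r,c].round(1)) for c in (300,322,345)])
print([tuple(L[r,275].round(1)) for r in range(204,240,3)])
for c in range(232,246,2): print(c,L[233,c].round(1),L[235,c].round(1))
```

```text
handle top z 40.47587903612575 [[-2.0, -8.2, 39.5], [14.6, 7.9, 41.4]]
backwall [  4.9  27.9 -62.8] [[4.4, 17.3, -85.3], [5.3, 39.9, -43.9]]
backwall [  4.4 -28.8 -63.8] [[4.0, -41.4, -87.4], [4.9, -17.3, -44.9]]
[(np.float64(14.4), np.float64(6.8), np.float64(39.6)), (np.float64(15.4), np.float64(-0.3), np.float64(41.0)), (np.float64(15.1), np.float64(-7.6), np.float64(40.6))]
[(np.float64(7.5), np.float64(6.9), np.float64(40.7)), (np.float64(7.2), np.float64(-0.3), np.float64(40.3)), (np.float64(7.4), np.float64(-7.8), np.float64(40.5))]
[(np.float64(-1.3), np.float64(7.1), np.float64(39.8)), (np.float64(-0.8), np.float64(-0.3), np.float64(40.4)), (np.float64(-0.9), np.float64(-8.1), np.float64(40.3))]
[(np.float64(-27.7), np.float64(48.8), np.float64(-196.1)), (np.float64(5.0), np.float64(32.4), np.float64(-85.9)), (np.float64(4.7), np.float64(31.6), np.float64(-80.2)), (np.float64(4.9), np.float64(30.7), np.float64(-73.4)), (np.float64(4.7), np.float64(29.9), np.float64(-68.0)), (np.float64(5.0), np.float64(29.0), np.float64(-61.5)), (np.float64(4.8), np.float64(28.4), np.float64(-56.6)), (np.float64(4.6), np.float64(27.7), np.float64(-51.9)), (np.float64(5.0), np.float64(26.9), np.float64(-46.2)), (np.float64(4.9), np.float64(26.3), np.float64(-41.8)), (np.float64(4.1), np.float64(26.0), np.float64(-39.4)), (np.float64(2.2), np.float64(26.1), np.float64(-39.4))]
232 [ -62.8   98.8 -200.4] [ -65.7   99.4 -201.5]
234 [  4.4  49.5 -39.8] [  3.4  49.4 -39.3]
236 [  4.7  48.2 -39.2] [  3.5  48.3 -39.2]
238 [  4.5  47.2 -39.8] [  3.8  46.9 -38.5]
240 [  4.8  45.8 -38.9] [  3.3  46.1 -39.6]
242 [  4.9  44.6 -38.7] [  3.4  44.9 -39.4]
244 [  4.4  43.8 -39.9] [  3.4  43.7 -39.4]
```

Call:
play_rows:
  plan:
    - [[-0.13, 0.05, 0], [0, 0, -0.01], 1]
    - [[0, 0, 0.5], [0, 0, 0], 1]
    - [[0, 0, 0.5], [0, 0, 0], 1]
    - [[0, 0, 0.5], [0, 0, 0], 1]
    - [[0, 0, 0.5], [0, 0, 0], 1]
    - [[0, 0, 0.5], [0, 0, 0], 1]
    - [[0, 0, 0.5], [0, 0, 0], 1]
    - [[0, 0, 0.5], [0, 0, 0], 1]
    - [[0, 0, 0.3], [0, 0, 0], 1]
    - [[0, 0, 0.2], [0, 0, 0], 1]
    - [[0, 0, 0.1], [0, 0, 0], 1]
    - [[0, 0, 0.06], [0, 0, 0], 1]
    - [[0, 0, 0.04], [0, 0, 0], 1]
    - [[0, 0, 0], [0, 0, 0], 1]
    - [[0, 0, 0], [0, 0, 0], 1]

```text
clock: 14.02
position: [0.6498, 0.2017, 0.0954]
tool_rot: [-3.142, -0.0, 0.529]
force: [-0.8, 0.0, -2.7]
grip_width: 0.0192
finger_force: 78.2
```

```bash
cat > st.py <<'E'
from h import *
x,y,a=.5490,.1427,.5283
s=bot.observe(); T=s["position"]; d=T[:2]-[x,y]; c,sn=np.cos(a),np.sin(a)
print("tcp in tray mm",(1e3*(c*d[0]+sn*d[1])).round(1),(1e3*(-sn*d[0]+c*d[1])).round(1),"z",(T[2]*1e3).round(1),"rot",s["tool_rot"].round(4),"F tray",(c*s["force"][0]+sn*s["force"][1]).round(1),(-sn*s["force"][0]+c*s["force"][1]).round(1),s["force"][2].round(1),"t",s["clock"],s["qpos"].round(2))
E
python3 st.py
```

```text
tcp in tray mm 116.8 0.2 z 95.4 rot [-3.1416e+00 -2.0000e-04  5.2880e-01] F tray -0.7 0.4 -2.7 t 14.025 [-0.66  0.83  0.46  1.57 -0.45  0.85 -1.08]
```

Call:
play_rows:
  plan:
    - [[0, 0, 0.036], [0, 0, 0], 1]
    - [[-0.1, 0, 0], [0, 0, 0], 1]
    - [[-0.18, 0, 0], [0, 0, 0], 1]
    - [[-0.18, 0, 0], [0, 0, 0], 1]
    - [[-0.18, 0, 0], [0, 0, 0], 1]
    - [[-0.18, 0, 0], [0, 0, 0], 1]
    - [[-0.18, 0, 0], [0, 0, 0], 1]
    - [[-0.18, 0, 0], [0, 0, 0], 1]
    - [[-0.18, 0, 0], [0, 0, 0], 1]
    - [[-0.18, 0, 0], [0, 0, 0], 1]
    - [[-0.18, 0, 0], [0, 0, 0], 1]
    - [[-0.18, 0, 0], [0, 0, 0], 1]
    - [[-0.18, 0, 0], [0, 0, 0], 1]
    - [[-0.18, 0, 0], [0, 0, 0], 1]
    - [[-0.18, 0, 0], [0, 0, 0], 1]
    - [[-0.18, 0, 0], [0, 0, 0], 1]
    - [[-0.18, 0, 0], [0, 0, 0], 1]
    - [[-0.18, 0, 0], [0, 0, 0], 1]
    - [[-0.18, 0, 0], [0, 0, 0], 1]
    - [[-0.18, 0, 0], [0, 0, 0], 1]

```text
clock: 16.52
position: [0.5774, 0.1594, 0.0944]
tool_rot: [3.142, -0.0, 0.529]
force: [0.8, -0.2, -1.9]
grip_width: 0.0193
finger_force: 78.2
```

```bash
python3 st.py
python3 - <<'E'
from h import *
t=grab_frame("top")["pixels"][:,:,::-1]; u=grab_frame("side")["pixels"][:,:,::-1]
cv2.imwrite("pics/t4.png",np.hstack([cv2.resize(t[175:295,230:350],(400,400),interpolation=cv2.INTER_CUBIC),cv2.resize(u[170:290,225:345],(400,400),interpolation=cv2.INTER_CUBIC)]))
E
```

```text
tcp in tray mm 32.9 0.1 z 94.4 rot [ 3.1415 -0.      0.5288] F tray 0.6 -0.5 -1.9 t 16.525 [-0.67  0.73  0.44  1.8  -0.45  0.71 -1.01]
```

View pics/t4.png

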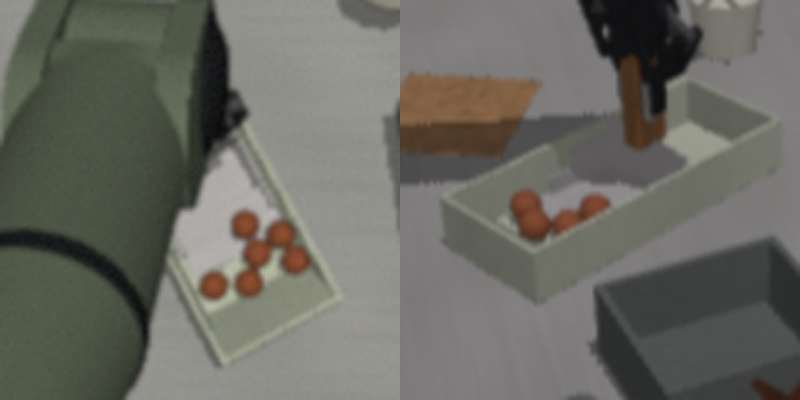

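The pan is sliding in, and several balls are already on it or at its lip. No ball is behind the scoop.

Call:
play_rows:
  plan:
    - [[-0.1, 0, 0], [0, 0, 0], 1]
    - [[-0.1, 0, 0], [0, 0, 0], 1]
    - [[-0.1, 0, 0], [0, 0, 0], 1]
    - [[-0.1, 0, 0], [0, 0, 0], 1]
    - [[-0.1, 0, 0], [0, 0, 0], 1]
    - [[-0.1, 0, 0], [0, 0, 0], 1]
    - [[-0.1, 0, 0], [0, 0, 0], 1]
    - [[-0.1, 0, 0], [0, 0, 0], 1]
    - [[-0.1, 0, 0], [0, 0, 0], 1]
    - [[-0.1, 0, 0], [0, 0, 0], 1]
    - [[-0.1, 0, 0], [0, 0, 0], 1]
    - [[-0.1, 0, 0], [0, 0, 0], 1]
    - [[-0.06, 0, 0], [0, 0, 0], 1]
    - [[-0.04, 0, 0], [0, 0, 0], 1]
    - [[0, 0, 0], [0, 0, 0], 1]

```text
clock: 18.5
position: [0.5495, 0.1432, 0.0944]
tool_rot: [-3.141, 0.0, 0.529]
force: [0.7, -0.2, -1.8]
grip_width: 0.019
finger_force: 78.1
```

```bash
python3 st.py
python3 - <<'E'
from h import *
t=grab_frame("top")["pixels"][:,:,::-1]; u=grab_frame("side")["pixels"][:,:,::-1]
cv2.imwrite("pics/t5.png",np.hstack([cv2.resize(t[175:295,230:350],(400,400),interpolation=cv2.INTER_CUBIC),cv2.resize(u[170:290,225:345],(400,400),interpolation=cv2.INTER_CUBIC)]))
E
```

```text
tcp in tray mm 0.6 0.2 z 94.4 rot [-3.1415e+00  2.0000e-04  5.2870e-01] F tray 0.5 -0.5 -1.8 t 18.5 [-0.66  0.69  0.44  1.89 -0.45  0.67 -0.99]
```

View pics/t5.png

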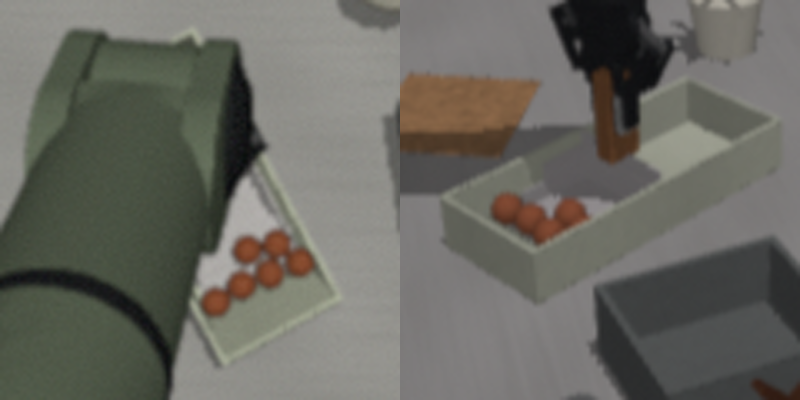

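Four balls lie in a row against the ramp at the lip, and two more are behind them on the pan. Now tilt the lip up along the ramp.

Call:
play_rows:
  plan:
    - [[-0.014, 0, 0], [0, -0.194, 0], 1]
    - [[-0.014, 0, 0], [0, -0.194, 0], 1]
    - [[-0.014, 0, 0], [0, -0.194, 0], 1]
    - [[-0.022, 0, 0.011], [0, -0.194, 0], 1]
    - [[-0.022, 0, 0.011], [0, -0.194, 0], 1]
    - [[-0.022, 0, 0.011], [0, -0.194, 0], 1]
    - [[-0.028, 0, 0.024], [0, -0.194, 0], 1]
    - [[-0.028, 0, 0.024], [0, -0.194, 0], 1]
    - [[-0.028, 0, 0.024], [0, -0.194, 0], 1]
    - [[-0.032, 0, 0.037], [0, -0.194, 0], 1]
    - [[-0.032, 0, 0.037], [0, -0.194, 0], 1]
    - [[-0.032, 0, 0.037], [0, -0.194, 0], 1]
    - [[0, 0, 0], [0, 0, 0], 1]
    - [[0, 0, 0], [0, 0, 0], 1]
    - [[0, 0, 0], [0, 0, 0], 1]
    - [[0, 0, 0], [0, 0, 0], 1]

```text
clock: 20.6
position: [0.5424, 0.139, 0.0906]
tool_rot: [-3.142, 0.349, 0.529]
force: [-0.5, -0.2, -2.0]
grip_width: 0.0194
finger_force: 78.2
```

```bash
python3 st.py
python3 - <<'E'
from h import *
t=grab_frame("top")["pixels"][:,:,::-1]; u=grab_frame("side")["pixels"][:,:,::-1]
cv2.imwrite("pics/t6.png",np.hstack([cv2.resize(t[175:295,230:350],(400,400),interpolation=cv2.INTER_CUBIC),cv2.resize(u[170:290,225:345],(400,400),interpolation=cv2.INTER_CUBIC)]))
E
```

```text
tcp in tray mm -7.6 0.1 z 90.6 rot [-3.1415  0.3489  0.5287] F tray -0.5 0.1 -2.0 t 20.6 [-0.7   0.86  0.51  1.63 -0.33  1.1  -1.11]
```

View pics/t6.png

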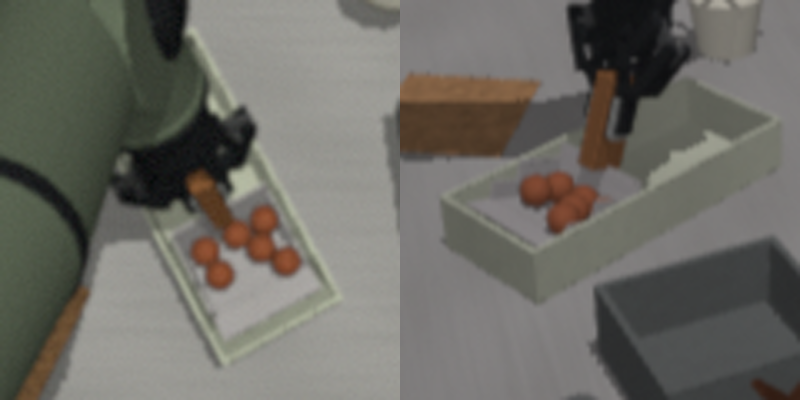

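All six are on the pan, but one, at (287,262), sits at the front edge of the right-hand side wall. I'll tilt further and shake it back while still inside the tray.

Call:
play_rows:
  plan:
    - [[0, 0, 0], [0, -0.2, 0], 1]
    - [[0, 0, 0], [0, -0.2, 0], 1]
    - [[0, 0, 0], [0, -0.2, 0], 1]
    - [[0, 0, 0], [0, -0.2, 0], 1]
    - [[0, 0, 0], [0, -0.2, 0], 1]
    - [[0, 0, 0], [0, -0.2, 0], 1]
    - [[0, 0.12, 0], [0, 0, 0], 1]
    - [[0, -0.24, 0], [0, 0, 0], 1]
    - [[0, 0.24, 0], [0, 0, 0], 1]
    - [[0, -0.24, 0], [0, 0, 0], 1]
    - [[0, 0.24, 0], [0, 0, 0], 1]
    - [[0, -0.12, 0], [0, 0, 0], 1]
    - [[0, 0, 0], [0, 0, 0], 1]
    - [[0, 0, 0], [0, 0, 0], 1]
    - [[0, 0, 0], [0, 0, 0], 1]

```text
clock: 22.58
position: [0.5424, 0.139, 0.0905]
tool_rot: [3.142, 0.529, 0.529]
force: [-0.4, -0.2, -3.2]
grip_width: 0.0193
finger_force: 78.3
```

```bash
python3 st.py
python3 - <<'E'
from h import *
t=grab_frame("top")["pixels"][:,:,::-1]; u=grab_frame("side")["pixels"][:,:,::-1]
cv2.imwrite("pics/t7.png",np.hstack([cv2.resize(t[205:285,260:340],(400,400),interpolation=cv2.INTER_CUBIC),cv2.resize(u[190:270,230:310],(400,400),interpolation=cv2.INTER_CUBIC)]))
E
```

```text
tcp in tray mm -7.6 0.1 z 90.5 rot [3.1416 0.5292 0.5287] F tray -0.4 0.0 -3.2 t 22.575 [-0.69  0.96  0.52  1.48 -0.29  1.32 -1.15]
```

View pics/t7.png

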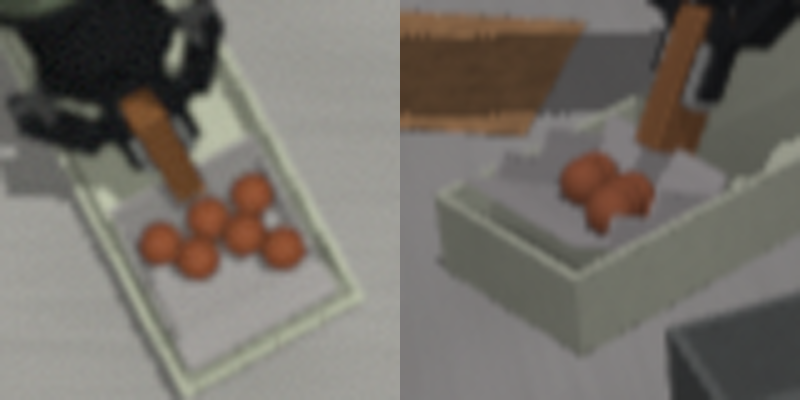

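All six are within the side walls: three against the back wall and three nested in front. Lift, then yaw.

Call:
play_rows:
  plan:
    - [[-0.1, 0, -0.171], [0, 0, 0], 1]
    - [[-0.2, 0, -0.342], [0, 0, 0], 1]
    - [[-0.25, 0, -0.427], [0, 0, 0], 1]
    - [[-0.25, 0, -0.427], [0, 0, 0], 1]
    - [[-0.25, 0, -0.427], [0, 0, 0], 1]
    - [[-0.25, 0, -0.427], [0, 0, 0], 1]
    - [[-0.25, 0, -0.427], [0, 0, 0], 1]
    - [[-0.25, 0, -0.427], [0, 0, 0], 1]
    - [[-0.2, 0, -0.342], [0, 0, 0], 1]
    - [[-0.15, 0, -0.256], [0, 0, 0], 1]
    - [[-0.07, 0, -0.12], [0, 0, 0], 1]

```text
clock: 24.05
position: [0.5425, 0.139, 0.2007]
tool_rot: [3.142, 0.529, 0.529]
force: [0.4, 0.5, -3.2]
grip_width: 0.0196
finger_force: 78.3
```

Call:
play_rows:
  plan:
    - [[0, 0, 0], [-0.12, 0, -0.21], 1]
    - [[0, 0, 0], [-0.24, 0, -0.41], 1]
    - [[0, 0, 0], [-0.29, 0, -0.5], 1]
    - [[0, 0, 0], [-0.29, 0, -0.5], 1]
    - [[0, 0, 0], [-0.29, 0, -0.5], 1]
    - [[0, 0, 0], [-0.29, 0, -0.5], 1]
    - [[0, 0, 0], [-0.29, 0, -0.5], 1]
    - [[0, 0, 0], [-0.29, 0, -0.5], 1]
    - [[0, 0, 0], [-0.29, 0, -0.5], 1]
    - [[0, 0, 0], [-0.29, 0, -0.5], 1]
    - [[0, 0, 0], [-0.29, 0, -0.5], 1]
    - [[0, 0, 0], [-0.29, 0, -0.5], 1]
    - [[0, 0, 0], [-0.29, 0, -0.5], 1]
    - [[0, 0, 0], [-0.29, 0, -0.5], 1]
    - [[0, 0, 0], [-0.24, 0, -0.41], 1]
    - [[0, 0, 0], [-0.12, 0, -0.21], 1]
    - [[0, 0, 0], [0, 0, 0], 1]

```text
clock: 26.18
position: [0.5422, 0.1391, 0.2003]
tool_rot: [-3.137, 0.527, 1.787]
force: [-1.1, 0.4, -2.4]
grip_width: 0.0192
finger_force: 78.3
```

```bash
python3 st.py
python3 - <<'E'
from h import *
px,py,pa=.5715,-.1075,.178
R=Ro.from_euler('xyz',[np.pi,0,pa+np.pi/2])*Ro.from_euler('y',-.5236)
print(rotd([px-.151*np.sin(pa),py+.151*np.cos(pa),.20],R), R.as_euler('xyz'))
print(len(regions_of("ball1","top")))
t=grab_frame("top")["pixels"][:,:,::-1]; u=grab_frame("side")["pixels"][:,:,::-1]
cv2.imwrite("pics/t8.png",np.hstack([cv2.resize(t[165:285,250:370],(400,400),interpolation=cv2.INTER_CUBIC),cv2.resize(u[150:290,230:370],(400,400),interpolation=cv2.INTER_CUBIC)]))
E
```

```text
tcp in tray mm -7.7 0.3 z 200.3 rot [-3.1373  0.5268  1.7868] F tray -0.7 0.9 -2.4 t 26.175 [-0.91  0.61  0.42  1.8   0.31  0.98 -0.53]
(array([-3.32, -0.73,  1.95]), array([0.1 , 0.02, 0.22])) [3.14159265 0.5236     1.74879633]
2
```

View pics/t8.png

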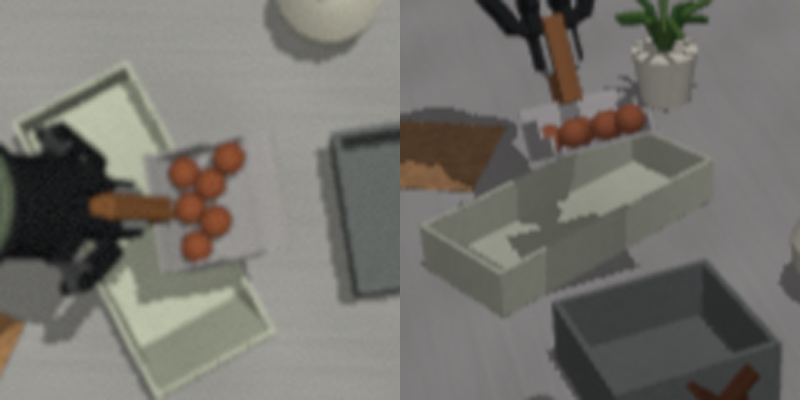

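Six balls are on the pan and the tray is empty. Move to the staging pose beside the box.

Call:
play_rows:
  plan:
    - [[-0.2, -0.05, 0.12], [0.01, 0, 0.02], 1]
    - [[-0.4, -0.09, 0.24], [0.01, 0, 0.03], 1]
    - [[-0.4, -0.09, 0.24], [0.01, 0, 0.03], 1]
    - [[-0.4, -0.09, 0.24], [0.02, 0, 0.03], 1]
    - [[-0.4, -0.09, 0.24], [0.01, 0, 0.03], 1]
    - [[-0.4, -0.09, 0.24], [0.01, 0, 0.03], 1]
    - [[-0.4, -0.09, 0.24], [0.01, 0, 0.03], 1]
    - [[-0.4, -0.09, 0.24], [0.01, 0, 0.02], 1]
    - [[-0.3, -0.05, 0.15], [0.01, 0.02, 0], 1]
    - [[0, 0, 0], [0, 0, 0], 1]
    - [[0, 0, 0], [0, 0, 0], 1]

```text
clock: 27.7
position: [0.5432, 0.0418, 0.1997]
tool_rot: [3.141, 0.524, 1.748]
force: [-1.4, 0.4, -3.4]
grip_width: 0.0193
finger_force: 78.3
```

Run:
```python
from h import *
px,py,pa=.5715,-.1075,.178
s=bot.observe(); T=s["position"]; R0=Ro.from_euler('xyz',s["tool_rot"])
d=T[:2]-[px,py]; print("tcp in planter",np.cos(pa)*d[0]+np.sin(pa)*d[1],-np.sin(pa)*d[0]+np.cos(pa)*d[1],T[2],s["tool_rot"],s["qpos"].round(2))
A=[30,24,18,12,8,5,2,0,-2,-4,-6,-8,-10,-12,-15,-18,-21,-25,-29,-33,-37,-41,-45,-48]
def pose(a):
    lz=np.interp(-a,[0,10,20,35,60],[82,74,54,42,42])+max(0,a)*.0; t=np.radians(a); c,sn=np.cos(t),np.sin(t)
    Y=(25+93.3*c+90*sn)/1e3; z=(lz-93.3*sn+90*c)/1e3
    return np.array([px-Y*np.sin(pa),py+Y*np.cos(pa),z]),Ro.from_euler('xyz',[np.pi,0,pa+np.pi/2])*Ro.from_euler('y',-t)
p,R=T,R0
for a in A[1:]:
    q,Q=pose(a); print(a,(R.inv().apply(q-p)/.025).round(3).tolist(),((R.inv()*Q).as_rotvec()/.15).round(3).tolist()); p,R=q,Q
```

```text
tcp in planter -0.0014406725611786388 0.15199766508942247 0.19969018614762915 [3.14113783 0.52350929 1.74846444] [-0.8   0.57  0.46  1.89  0.36  0.88 -0.46]
24 [1.29, 0.056, 2.647] [0.002, 0.698, -0.002]
18 [-0.397, 0.0, -0.37] [-0.0, 0.698, -0.0]
12 [-0.397, 0.0, -0.37] [0.0, 0.698, 0.0]
8 [-0.26, -0.0, -0.252] [-0.0, 0.465, 0.0]
5 [-0.194, -0.0, -0.19] [0.0, 0.349, 0.0]
2 [-0.194, -0.0, -0.19] [-0.0, 0.349, -0.0]
0 [-0.128, -0.0, -0.128] [0.0, 0.233, 0.0]
-2 [-0.128, 0.0, -0.064] [0.0, 0.233, 0.0]
-4 [-0.13, 0.0, -0.064] [0.0, 0.233, 0.0]
-6 [-0.132, -0.0, -0.064] [0.0, 0.233, 0.0]
-8 [-0.135, -0.0, -0.064] [-0.0, 0.233, 0.0]
-10 [-0.137, 0.0, -0.065] [0.0, 0.233, 0.0]
-12 [-0.156, -0.0, 0.03] [0.0, 0.233, 0.0]
-15 [-0.243, -0.0, 0.044] [-0.0, 0.349, 0.0]
-18 [-0.256, 0.0, 0.041] [0.0, 0.349, -0.0]
-21 [-0.253, 0.0, -0.008] [0.0, 0.349, 0.0]
-25 [-0.306, -0.0, -0.132] [-0.0, 0.465, 0.0]
-29 [-0.314, -0.0, -0.136] [-0.0, 0.465, 0.0]
-33 [-0.322, 0.0, -0.14] [-0.0, 0.465, 0.0]
-37 [-0.295, -0.0, -0.198] [0.0, 0.465, -0.0]
-41 [-0.26, 0.0, -0.252] [-0.0, 0.465, 0.0]
-45 [-0.26, -0.0, -0.252] [0.0, 0.465, 0.0]
-48 [-0.194, -0.0, -0.19] [-0.0, 0.349, 0.0]
```

Call:
play_rows:
  plan:
    - [[-0.04, 0.03, 0.13], [0, 0.349, 0], 1]
    - [[-0.04, 0.03, 0.13], [0, 0.349, 0], 1]
    - [[-0.07, 0, 0.14], [0, 0.349, 0], 1]
    - [[-0.07, 0, 0.14], [0, 0.349, 0], 1]
    - [[-0.11, 0, 0.155], [0, 0.349, 0], 1]
    - [[-0.11, 0, 0.155], [0, 0.349, 0], 1]
    - [[-0.18, 0, 0.21], [0, 0.465, 0], 1]
    - [[-0.154, 0, 0.16], [0, 0.349, 0], 1]
    - [[-0.174, 0, 0.16], [0, 0.349, 0], 1]
    - [[-0.124, 0, 0.107], [0, 0.233, 0], 1]
    - [[-0.128, 0, -0.064], [0, 0.233, 0], 1]
    - [[-0.13, 0, -0.064], [0, 0.233, 0], 1]
    - [[-0.132, 0, -0.064], [0, 0.233, 0], 1]
    - [[-0.135, 0, -0.064], [0, 0.233, 0], 1]
    - [[-0.137, 0, -0.065], [0, 0.233, 0], 1]
    - [[-0.156, 0, 0.03], [0, 0.233, 0], 1]
    - [[0, 0, 0], [0, 0, 0], 1]
    - [[0, 0, 0], [0, 0, 0], 1]

```text
clock: 29.95
position: [0.5546, -0.0137, 0.1756]
tool_rot: [3.141, -0.209, 1.749]
force: [0.3, 0.1, -2.0]
grip_width: 0.0191
finger_force: 78.4
```

Call:
play_rows:
  plan:
    - [[-0.243, 0, 0.044], [0, 0.349, 0], 1]
    - [[-0.256, 0, 0.041], [0, 0.349, 0], 1]
    - [[-0.253, 0, -0.008], [0, 0.349, 0], 1]
    - [[-0.306, 0, -0.132], [0, 0.465, 0], 1]
    - [[-0.314, 0, -0.136], [0, 0.465, 0], 1]
    - [[-0.322, 0, -0.14], [0, 0.465, 0], 1]
    - [[-0.295, 0, -0.198], [0, 0.465, 0], 1]
    - [[-0.26, 0, -0.252], [0, 0.465, 0], 1]
    - [[0, 0, 0], [0, 0, 0], 1]
    - [[0, 0, 0], [0, 0, 0], 1]
    - [[0, 0, 0], [0, 0, 0], 1]

```text
clock: 31.32
position: [0.5655, -0.0734, 0.1698]
tool_rot: [3.141, -0.714, 1.75]
force: [0.1, -0.9, -1.9]
grip_width: 0.019
finger_force: 78.5
```

```bash
python3 st.py
python3 - <<'E'
from h import *
t=grab_frame("top")["pixels"][:,:,::-1]; u=grab_frame("side")["pixels"][:,:,::-1]
cv2.imwrite("pics/t9.png",np.hstack([cv2.resize(t[165:285,320:440],(400,400),interpolation=cv2.INTER_CUBIC),cv2.resize(u[200:360,240:400],(400,400),interpolation=cv2.INTER_CUBIC)]))
E
```

```text
tcp in tray mm -94.7 -194.9 z 169.8 rot [ 3.1406 -0.7141  1.7504] F tray -0.4 -0.8 -1.9 t 31.325 [ 0.43  0.76 -0.13  1.6  -0.56  1.22  0.8 ]
```

View pics/t9.png

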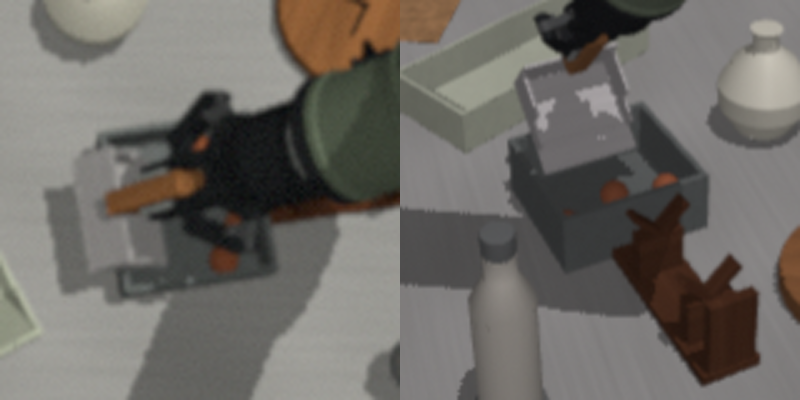

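The scoop is empty, with balls visible in the box and none outside. Now lift out and level the scoop.

Call:
play_rows:
  plan:
    - [[0.3, 0, -0.35], [0, 0, 0], 1]
    - [[0.52, 0, -0.6], [0, 0, 0], 1]
    - [[0.52, 0, -0.6], [0, 0, 0], 1]
    - [[0.52, 0, -0.6], [0, 0, 0], 1]
    - [[0.52, 0, -0.6], [0, 0, 0], 1]
    - [[0.52, 0, -0.6], [0, 0, 0], 1]
    - [[0, 0, 0], [0, -0.6, 0], 1]
    - [[0, 0, 0], [0, -0.6, 0], 1]
    - [[0, 0, 0], [0, -0.6, 0], 1]
    - [[0, 0, 0], [0, -0.6, 0], 1]
    - [[0, 0, 0], [0, -0.6, 0], 1]
    - [[0, 0, 0], [0, -0.6, 0], 1]
    - [[0, 0, 0], [0, -0.6, 0], 1]
    - [[0, 0, 0], [0, -0.56, 0], 1]
    - [[0, 0, 0], [0, 0, 0], 1]

```text
clock: 33.3
position: [0.5654, -0.0729, 0.2809]
tool_rot: [3.141, -0.002, 1.75]
force: [-0.5, -0.4, -1.8]
grip_width: 0.0192
finger_force: 78.4
```

Run:
```python
from h import *
s=bot.observe();print(s["position"],s["tool_rot"],s["qpos"].round(2))
t=grab_frame("top"); 
# terracotta pixel blobs
hsv=cv2.cvtColor(t["pixels"],cv2.COLOR_RGB2HSV); m=((hsv[...,0]<12)&(hsv[...,1]>130)&(hsv[...,2]>70)).astype(np.uint8)
n,l,st,c=cv2.connectedComponentsWithStats(m)
px,py,pa=.5715,-.1075,.178
for i in range(1,n):
    if st[i,4]>=12:
        w=toplane(t,[c[i]],.02)[0]; d=w[:2]-[px,py]; print(st[i],c[i].round(0),w.round(3),"planter",(np.cos(pa)*d[0]+np.sin(pa)*d[1]).round(3),(-np.sin(pa)*d[0]+np.cos(pa)*d[1]).round(3))
# scoop in hand & target: mat
R=Ro.from_euler('xyz',[np.pi,0,1.755]); print("to over mat",rotd([.421,.4045,s["position"][2]],R))
```

```text
[ 0.56536751 -0.07290523  0.28089105] [ 3.14086384e+00 -1.87487005e-03  1.75044130e+00] [-0.01  0.4   0.05  1.71 -0.03  1.03  0.23]
[455 207   3  12  14] [456. 213.] [ 0.621 -0.367  0.02 ] planter 0.003 -0.264
to over mat (array([19.85, -2.29,  0.05]), array([ 0.  , -0.02, -0.04]))
```

Call:
play_rows:
  plan:
    - [[0.4, 0, 0], [0, 0, -0.04], 1]
    - [[0.9, -0.12, 0], [0, 0, 0], 1]
    - [[0.9, -0.12, 0], [0, 0, 0], 1]
    - [[0.9, -0.12, 0], [0, 0, 0], 1]
    - [[0.9, -0.12, 0], [0, 0, 0], 1]
    - [[0.9, -0.12, 0], [0, 0, 0], 1]
    - [[0.9, -0.12, 0], [0, 0, 0], 1]
    - [[0.9, -0.12, 0], [0, 0, 0], 1]
    - [[0.9, -0.12, 0], [0, 0, 0], 1]
    - [[0.9, -0.12, 0], [0, 0, 0], 1]
    - [[0.9, -0.12, 0], [0, 0, 0], 1]
    - [[0.9, -0.12, 0], [0, 0, 0], 1]
    - [[0.9, -0.12, 0], [0, 0, 0], 1]
    - [[0.9, -0.12, 0], [0, 0, 0], 1]
    - [[0.9, -0.12, 0], [0, 0, 0], 1]
    - [[0.9, -0.12, 0], [0, 0, 0], 1]
    - [[0.9, -0.12, 0], [0, 0, 0], 1]
    - [[0.9, -0.12, 0], [0, 0, 0], 1]
    - [[0.9, -0.12, 0], [0, 0, 0], 1]
    - [[0.9, -0.12, 0], [0, 0, 0], 1]

```text
clock: 35.85
position: [0.4293, 0.3456, 0.2806]
tool_rot: [-3.141, -0.002, 1.753]
force: [0.0, -0.4, -1.7]
grip_width: 0.019
finger_force: 78.5
```

Call:
play_rows:
  plan:
    - [[0.9, -0.1, 0], [0, 0, 0], 1]
    - [[0.9, -0.1, 0], [0, 0, 0], 1]
    - [[0.3, 0, 0.2], [0, 0, 0], 1]
    - [[0, 0, 0.8], [0, 0, 0], 1]
    - [[0, 0, 0.8], [0, 0, 0], 1]
    - [[0, 0, 0.8], [0, 0, 0], 1]
    - [[0, 0, 0.8], [0, 0, 0], 1]
    - [[0, 0, 0.8], [0, 0, 0], 1]
    - [[0, 0, 0.8], [0, 0, 0], 1]
    - [[0, 0, 0], [0, 0, 0], 1]
    - [[0, 0, 0], [0, 0, 0], 1]

```text
clock: 37.22
position: [0.4155, 0.3958, 0.1563]
tool_rot: [3.141, -0.001, 1.753]
force: [0.1, -0.3, -2.1]
grip_width: 0.0192
finger_force: 78.2
```

Run:
```python
from h import *
s=bot.observe();print(s["clock"],s["position"],s["tool_rot"],s["qpos"].round(2),s["force"])
R=Ro.from_euler('xyz',[np.pi,0,1.755]); print("place",rotd([.422,.396,.0945],R))
t=grab_frame("top"); 
hsv=cv2.cvtColor(t["pixels"],cv2.COLOR_RGB2HSV); m=((hsv[...,0]<12)&(hsv[...,1]>130)&(hsv[...,2]>70)).astype(np.uint8)
n,l,st,c=cv2.connectedComponentsWithStats(m)
px,py,pa=.5715,-.1075,.178
for i in range(1,n):
    if st[i,4]>=6:
        w=toplane(t,[c[i]],.02)[0]; d=w[:2]-[px,py]; print(st[i],w.round(3),"planter",(np.cos(pa)*d[0]+np.sin(pa)*d[1]).round(3),(-np.sin(pa)*d[0]+np.cos(pa)*d[1]).round(3))
```

```text
37.225 [0.41552942 0.39583784 0.15627954] [ 3.14113745e+00 -1.45762223e-03  1.75347631e+00] [-0.78  0.55 -0.12  1.81  0.09  0.78 -0.76] [ 0.05360962 -0.33555626 -2.11561019]
place (array([-0.04,  0.25,  2.47]), array([ 0.  , -0.01, -0.01]))
[375 205  17  18 157] [ 0.62  -0.143  0.02 ] planter 0.041 -0.044
[455 207   3  12  14] [ 0.621 -0.367  0.02 ] planter 0.003 -0.265
[415 212  16  17 190] [ 0.597 -0.262  0.02 ] planter -0.003 -0.157
[400 218   3  12  18] [ 0.584 -0.196  0.02 ] planter -0.004 -0.089
[373 222   8   7  44] [ 0.579 -0.118  0.02 ] planter 0.005 -0.012
[388 228   8   8  51] [ 0.559 -0.165  0.02 ] planter -0.023 -0.055
[383 239   8   7  45] [ 0.525 -0.15   0.02 ] planter -0.053 -0.033
```

All six balls are inside the box: one merged blob of 157 px (three balls) plus three single balls. Place the scoop.

Call:
play_rows:
  plan:
    - [[0, 0.25, 0.3], [0, 0, 0], 1]
    - [[0, 0, 0.6], [0, 0, 0], 1]
    - [[0, 0, 0.6], [0, 0, 0], 1]
    - [[0, 0, 0.6], [0, 0, 0], 1]
    - [[0, 0, 0.25], [0, 0, 0], 1]
    - [[0, 0, 0.1], [0, 0, 0], 1]
    - [[0, 0, 0.04], [0, 0, 0], 1]
    - [[0, 0, 0], [0, 0, 0], 1]
    - [[0, 0, 0], [0, 0, 0], 0.3]
    - [[0, 0, 0], [0, 0, 0], 0]
    - [[0, 0, 0], [0, 0, 0], -0.5]
    - [[0, 0, 0], [0, 0, 0], -1]
    - [[0, 0, 0], [0, 0, 0], -1]
    - [[0, 0, 0], [0, 0, 0], -1]
    - [[0, 0, -0.5], [0, 0, 0], -1]
    - [[0, 0, -0.9], [0, 0, 0], -1]
    - [[0, 0, -0.9], [0, 0, 0], -1]
    - [[0, 0, -0.9], [0, 0, 0], -1]
    - [[0, 0, -0.9], [0, 0, 0], -1]
    - [[0, 0, -0.9], [0, 0, 0], -1]

```text
clock: 39.78
position: [0.4212, 0.3971, 0.2201]
tool_rot: [3.141, -0.002, 1.754]
force: [0.4, -0.0, 0.1]
grip_width: 0.0852
finger_force: 0.0
```

Run:
```python
from h import *
s=bot.observe();print(s["clock"],s["position"],s["tool_rot"],s["qpos"].round(2))
g=grab_frame("wrist"); P=cloud(g).reshape(-1,3); T=s["position"]
q=P[(abs(P[:,:2]-T[:2]).max(1)<.06)&(P[:,2]>.12)&(P[:,2]<.145)]; print("handle top",len(q),np.median(q,0),q.std(0))
g=grab_frame("top"); P=cloud(g)
for n in ["bottle","scoop"]:
  for r in regions_of(n,"top")[:1]:
    q=P[r["mask"]]; q=q[~np.isnan(q[:,0])]; b=q[(q[:,2]>.17)] if n=="bottle" else q[q[:,2]>.115]; print(n,r["p"],len(b),b.mean(0),b.min(0),b.max(0)); 
f=grab_frame("side"); P=cloud(f)
r=regions_of("bottle","side")[0]; q=P[r["mask"]]; q=q[~np.isnan(q[:,0])]
for lo,hi in ((.02,.05),(.05,.11),(.15,.183)):
    b=q[(q[:,2]>lo)&(q[:,2]<hi)]; d=f["R"].T@[0,0,1]; rad=.026 if hi<.12 else .013
    # fit circle of known radius
    e=least_squares(lambda c:np.hypot(*(b[:,:2]-c).T)-rad,b[:,:2].mean(0)+d[:2]*.02,loss='soft_l1',f_scale=.002); print(lo,len(b),e.x,np.abs(e.fun).mean())
```

```text
39.775 [0.42124344 0.39705102 0.22014751] [ 3.14081562e+00 -1.58849204e-03  1.75416661e+00] [-0.77  0.48 -0.13  1.75  0.07  0.92 -0.74]
handle top 1344 [0.42150828 0.40112168 0.13299263] [0.0059013  0.01001095 0.00220054]
bottle 0.78 90 [ 0.43376327 -0.33217737  0.18386838] [ 0.42250256 -0.3448532   0.1710911 ] [ 0.44605424 -0.32181727  0.18928284]
scoop 0.66 105 [0.42141657 0.39672402 0.13158461] [0.40973335 0.38008885 0.11668838] [0.43262553 0.41502261 0.13718301]
0.02 287 [ 0.43314438 -0.33599194] 0.000706965152810775
0.05 616 [ 0.43326749 -0.33622548] 0.0006881289272088216
0.15 214 [ 0.43321034 -0.33667704] 0.0008825656591104658
```

Bottle at (0.4335, −0.335), undisturbed. The scoop stands on the mat. Next, hover over the planter to refine its pose.

Call:
play_rows:
  plan:
    - [[0, 0, -0.8], [0, 0, 0], -1]
    - [[-0.5, 0.05, -0.8], [0, 0, 0], -1]
    - [[-0.9, 0.09, -0.8], [0, 0, 0], -1]
    - [[-0.95, 0.09, -0.8], [0, 0, 0], -1]
    - [[-0.95, 0.09, -0.8], [0, 0, 0], -1]
    - [[-0.95, 0.09, -0.8], [0, 0, 0], -1]
    - [[-0.95, 0.09, -0.4], [0, 0, 0], -1]
    - [[-0.95, 0.09, 0], [0, 0, 0], -1]
    - [[-0.95, 0.09, 0], [0, 0, 0], -1]
    - [[-0.95, 0.09, 0], [0, 0, 0], -1]
    - [[-0.95, 0.09, 0], [0, 0, 0], -1]
    - [[-0.95, 0.09, 0], [0, 0, 0], -1]
    - [[-0.95, 0.09, 0], [0, 0, 0], -1]
    - [[-0.95, 0.09, 0], [0, 0, 0], -1]
    - [[-0.95, 0.09, 0], [0, 0, 0], -1]
    - [[-0.95, 0.09, 0], [0, 0, 0], -1]
    - [[-0.95, 0.09, 0], [0, 0, 0], -1]
    - [[-0.95, 0.09, 0], [0, 0, 0], -1]
    - [[-0.95, 0.09, 0], [0, 0, 0], -1]
    - [[-0.95, 0.09, 0], [0, 0, 0], -1]

```text
clock: 42.58
position: [0.542, -0.0284, 0.3483]
tool_rot: [3.141, -0.001, 1.754]
force: [0.0, -0.5, -0.1]
grip_width: 0.0854
finger_force: 0.0
```

Call:
play_rows:
  plan:
    - [[-0.95, 0.09, 0], [0, 0, 0], -1]
    - [[-0.95, 0.09, 0], [0, 0, 0], -1]
    - [[-0.95, 0.09, 0], [0, 0, 0], -1]
    - [[-0.7, 0.09, 0], [0, 0, 0], -1]
    - [[0, 0, 0], [0, 0, 0], -1]
    - [[0, 0, 0], [0, 0, 0], -1]

```text
clock: 43.32
position: [0.5672, -0.1118, 0.3479]
tool_rot: [3.141, -0.002, 1.755]
force: [-0.9, -0.6, -0.3]
grip_width: 0.0854
finger_force: 0.0
```

Run:
```python
from h import *
s=bot.observe();print(s["clock"],s["position"],s["tool_rot"],s["qpos"].round(2))
g=grab_frame("wrist"); cv2.imwrite("pics/w10.png",g["pixels"][:,:,::-1]); P=cloud(g); np.save("P10.npy",P)
c0=np.array([.5715,-.1075]); pa=.178
def loc(q,c,a): d=q[:,:2]-c; return np.c_[np.cos(a)*d[:,0]+np.sin(a)*d[:,1],-np.sin(a)*d[:,0]+np.cos(a)*d[:,1]]
q=P.reshape(-1,3); q=q[~np.isnan(q[:,0])]
L=loc(q,c0,pa); k=(abs(L[:,0])<.095)&(abs(L[:,1])<.09); rim=q[k&(q[:,2]>.054)&(q[:,2]<.07)]
print(len(rim),np.median(rim[:,2]))
def e(p):
    l=abs(loc(rim,p[:2],p[2])); return np.minimum(abs(l[:,0]-.072),abs(l[:,1]-.067))
r=least_squares(e,[*c0,pa],loss='soft_l1',f_scale=.003,diff_step=1e-4); print("planter",r.x,np.median(r.fun),e([*c0,pa]).mean(),r.fun.mean())
p=r.x; L=loc(q,p[:2],p[2]); lo=(abs(L)<[.06,.055]).all(1)&(q[:,2]<.12); print("in-box heights pct",np.percentile(q[lo,2],[5,50,95,99.5]))
k=(abs(L[:,0])<.05)&(L[:,1]<-.09)&(L[:,1]>-.25)&(q[:,2]>.074)&(q[:,2]<.092)
if k.sum(): print("cradle top pts",k.sum(),L[k].min(0),L[k].max(0),L[k].mean(0))
```

```text
43.325 [ 0.56719688 -0.11184983  0.34785325] [ 3.14140867e+00 -1.63444905e-03  1.75469251e+00] [ 0.01  0.36  0.12  1.6  -0.05  1.19  0.32]
2324 0.06205811938835058
planter [ 0.57543503 -0.11096908  0.17075593] 0.0017726251668436915 0.0036210686118642458 0.0017649011812443597
in-box heights pct [0.00485057 0.00655032 0.03257316 0.03447547]
cradle top pts 713 [-0.0281356  -0.24348989] [ 0.02833734 -0.10175874] [-0.00030134 -0.18520546]
```

View pics/w10.png

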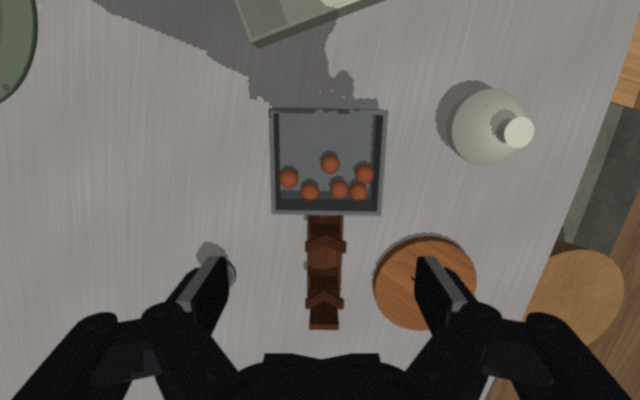

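Six balls are in the box, at (288–365, 162–192). The cradle is below it, and the refined planter pose is (0.5754, −0.1110, 0.171). Move beyond the bottle and tilt the tool.

Call:
play_rows:
  plan:
    - [[-0.88, -0.66, 0], [0, 0, 0], -1]
    - [[-0.88, -0.66, 0], [0, 0, 0], -1]
    - [[-0.88, -0.66, 0], [0, 0, 0], -1]
    - [[-0.88, -0.66, 0], [0, 0, 0], -1]
    - [[-0.88, -0.66, 0], [0, 0, 0], -1]
    - [[-0.88, -0.66, 0], [0, 0, 0], -1]
    - [[-0.88, -0.66, 0], [0, 0, 0], -1]
    - [[-0.88, -0.66, 0], [0, 0, 0], -1]
    - [[-0.88, -0.66, 0], [0, 0, 0], -1]
    - [[-0.88, -0.66, 0], [0, 0, 0], -1]
    - [[-0.88, -0.66, 0], [0, 0, 0], -1]
    - [[-0.88, -0.66, 0], [0, 0, 0], -1]
    - [[-0.88, -0.66, 0], [0, 0, 0], -1]
    - [[0, 0, 0], [0, 0, 0.7], -1]
    - [[0, 0, 0], [0, 0, 0.7], -1]
    - [[0, 0, 0], [0, 0, 0.7], -1]
    - [[0, 0, 0], [0, 0, 0.7], -1]
    - [[0, 0, 0], [0, 0, 0], -1]

```text
clock: 45.62
position: [0.4091, -0.4321, 0.3475]
tool_rot: [-3.141, -0.001, 1.336]
force: [-0.1, -0.4, -0.9]
grip_width: 0.0852
finger_force: 0.0
```

Call:
play_rows:
  plan:
    - [[0, 0, 0], [0, 0.5, 0], -1]
    - [[0, 0, 0], [0, 0.7, 0], -1]
    - [[0, 0, 0], [0, 0.7, 0], -1]
    - [[0, 0, 0], [0, 0.7, 0], -1]
    - [[0, 0, 0], [0, 0.7, 0], -1]
    - [[0, 0, 0], [0, 0.7, 0], -1]
    - [[0, 0, 0], [0, 0.7, 0], -1]
    - [[0, 0, 0], [0, 0.7, 0], -1]
    - [[0, 0, 0], [0, 0.7, 0], -1]
    - [[0, 0, 0], [0, 0.57, 0], -1]
    - [[0, 0, 0], [0, 0, 0], -1]
    - [[0, 0, 0], [0, 0, 0], -1]

```text
clock: 47.12
position: [0.4088, -0.4327, 0.3479]
tool_rot: [3.139, -1.0, 1.338]
force: [0.6, 0.2, 0.2]
grip_width: 0.0855
finger_force: 0.0
```

```bash
cat > bt.py <<'E'
from h import *
f=grab_frame("side"); P=cloud(f); r=regions_of("bottle","side")[0]; q=P[r["mask"]]; q=q[~np.isnan(q[:,0])]; d=f["R"].T@[0,0,1]
for lo,hi,rad in ((.03,.11,.026),(.15,.183,.013)):
    b=q[(q[:,2]>lo)&(q[:,2]<hi)]
    if len(b)>50:
        e=least_squares(lambda c:np.hypot(*(b[:,:2]-c).T)-rad,b[:,:2].mean(0)+d[:2]*.02,loss='soft_l1',f_scale=.002); print("bottle",lo,len(b),e.x,np.abs(e.fun).mean())
E
python3 bt.py
python3 - <<'E'
from h import *
s=bot.observe();print(s["clock"],s["position"],s["tool_rot"],s["qpos"].round(2))
R=Ro.from_euler('xyz',[np.pi,0,1.33])*Ro.from_euler('y',1.0); tz=R.apply([0,0,1]); print(tz)
B=np.array([.4335,-.3355,.088]); G=B+.009*tz; print("pre",rotd(G-.13*tz,R),"grasp",rotd(G,R))
E
```

```text
bottle 0.03 775 [ 0.43320959 -0.33616233] 0.0006963057162601841
bottle 0.15 65 [ 0.43280543 -0.33667583] 0.0006979003947687038
47.225 [ 0.40901069 -0.43242083  0.34823966] [ 3.13913527 -0.9994002   1.33750728] [ 0.99  0.81  0.07  1.17 -0.71  1.93  0.85]
[ 0.20067068  0.81719318 -0.54030231]
pre (array([-6.6 ,  0.02,  4.15]), array([-0.03,  0.  ,  0.03])) grasp (array([-6.59,  0.04,  9.35]), array([-0.03,  0.  ,  0.03]))
```

Joint 6 sits at its limit, so turn the heading more sideways and reduce the tilt slightly.

Call:
play_rows:
  plan:
    - [[0, 0, 0], [0, -0.6, 0], -1]
    - [[0, 0, 0], [-0.5, 0, 0.4], -1]
    - [[0, 0, 0], [-0.5, 0, 0.4], -1]
    - [[0, 0, 0], [-0.5, 0, 0.4], -1]
    - [[0, 0, 0], [-0.4, 0, 0.3], -1]
    - [[0, 0, 0], [0, 0.4, 0], -1]
    - [[0, 0, 0], [0, 0, 0], -1]

```text
clock: 48.1
position: [0.4084, -0.4328, 0.3468]
tool_rot: [-3.134, -0.973, 0.966]
force: [-0.4, -0.2, -0.6]
grip_width: 0.0854
finger_force: 0.0
```

Run:
```python
from h import *
s=bot.observe();print(s["clock"],s["position"],s["tool_rot"],s["qpos"].round(3))
R=Ro.from_euler('xyz',[np.pi,0,.99])*Ro.from_euler('y',.97); tz=R.apply([0,0,1]); print(tz)
B=np.array([.4335,-.336,.088]); G=B+.009*tz; print("pre",G-.13*tz,rotd(G-.13*tz,R),"grasp",rotd(G,R))
```

```text
48.1 [ 0.40843153 -0.43283438  0.34679306] [-3.13411073 -0.97259687  0.96644256] [ 1.028  0.681  0.121  1.42  -0.862  1.676  0.745]
[ 0.45260643  0.68962589 -0.56529953]
pre [ 0.37873462 -0.41944473  0.15640124] (array([-6.43, -1.25,  4.1 ]), array([ 0.08, -0.02, -0.09])) grasp (array([-6.44, -1.31,  9.3 ]), array([ 0.08, -0.02, -0.09]))
```

Call:
play_rows:
  plan:
    - [[-0.8, -0.15, 0.5], [0.01, 0, -0.01], -1]
    - [[-0.8, -0.16, 0.5], [0.01, 0, -0.01], -1]
    - [[-0.8, -0.16, 0.5], [0.01, 0, -0.01], -1]
    - [[-0.8, -0.16, 0.5], [0.01, 0, -0.01], -1]
    - [[-0.8, -0.16, 0.5], [0.01, 0, -0.02], -1]
    - [[-0.8, -0.16, 0.5], [0.01, 0, -0.01], -1]
    - [[-0.8, -0.16, 0.5], [0.01, 0, -0.01], -1]
    - [[-0.8, -0.16, 0.5], [0.01, -0.02, -0.01], -1]
    - [[0, 0, 0], [0, 0, 0], -1]
    - [[0, 0, 0], [0, 0, 0], -1]

```text
clock: 49.35
position: [0.3779, -0.4216, 0.1595]
tool_rot: [3.139, -0.968, 0.991]
force: [-0.2, 0.1, -0.1]
grip_width: 0.0856
finger_force: 0.0
```

```bash
python3 bt.py
python3 - <<'E'
from h import *
s=bot.observe();print(s["clock"],s["position"],s["tool_rot"],s["qpos"].round(3))
R0=Ro.from_euler('xyz',s["tool_rot"]); tz=R0.apply([0,0,1])
B=np.array([.4335,-.336,.088]); G=B+.009*tz; print("grasp",rotd(G,R0),tz)
E
```

```text
bottle 0.03 496 [ 0.43321271 -0.33622348] 0.0006617255786097453
bottle 0.15 201 [ 0.43329096 -0.33686808] 0.0030885415631837078
49.45 [ 0.37793295 -0.42172298  0.15981372] [ 3.13770432 -0.96712725  0.99192264] [ 1.067  0.879  0.101  1.572 -0.848  1.451  1.029]
grasp (array([-0.05, -0.03,  5.35]), array([0., 0., 0.])) [ 0.45364082  0.68700014 -0.56766259]
```

Call:
play_rows:
  plan:
    - [[-0.05, -0.03, 0.6], [0, 0, 0], -1]
    - [[0, 0, 0.7], [0, 0, 0], -1]
    - [[0, 0, 0.7], [0, 0, 0], -1]
    - [[0, 0, 0.7], [0, 0, 0], -1]
    - [[0, 0, 0.7], [0, 0, 0], -1]
    - [[0, 0, 0.7], [0, 0, 0], -1]
    - [[0, 0, 0.7], [0, 0, 0], -1]
    - [[0, 0, 0.4], [0, 0, 0], -1]
    - [[0, 0, 0.15], [0, 0, 0], -1]
    - [[0, 0, 0], [0, 0, 0], -1]
    - [[0, 0, 0], [0, 0, 0], 1]
    - [[0, 0, 0], [0, 0, 0], 1]
    - [[0, 0, 0], [0, 0, 0], 1]
    - [[0, 0, 0], [0, 0, 0], 1]
    - [[0, 0, 0], [0, 0, 0], 1]
  newtons: 80

```text
clock: 51.32
position: [0.4374, -0.3299, 0.0824]
tool_rot: [3.139, -0.968, 0.99]
force: [-0.1, -2.3, 6.0]
grip_width: 0.0498
finger_force: 83.1
```

```bash
python3 bt.py
python3 - <<'E'
from h import *
s=bot.observe();print(s["clock"],s["position"],s["tool_rot"],s["qpos"].round(3),s["force"],s["grip_width"],s["finger_force"])
E
```

```text
bottle 0.03 211 [ 0.43334243 -0.33564584] 0.0008170941149189138
bottle 0.15 213 [ 0.433056   -0.33552014] 0.0009708935263022149
51.425 [ 0.43737264 -0.32990515  0.08248357] [ 3.13888234 -0.96778776  0.99050492] [ 0.964  0.935  0.024  1.735 -0.966  1.215  1.117] [-0.84437421 -2.16245803  6.38819811] 0.0501345600314321 83.12224393710494
```

Call:
play_rows:
  plan:
    - [[0.2, 0, -0.14], [0, 0, 0], 1]
    - [[0.5, 0, -0.34], [0, 0, 0], 1]
    - [[0.61, 0, -0.42], [0, 0, 0], 1]
    - [[0.61, 0, -0.42], [0, 0, 0], 1]
    - [[0.61, 0, -0.42], [0, 0, 0], 1]
    - [[0.61, 0, -0.42], [0, 0, 0], 1]
    - [[0.61, 0, -0.42], [0, 0, 0], 1]
    - [[0.61, 0, -0.42], [0, 0, 0], 1]
    - [[0.61, 0, -0.42], [0, 0, 0], 1]
    - [[0.61, 0, -0.42], [0, 0, 0], 1]
    - [[0.3, 0, -0.2], [0, 0, 0], 1]
    - [[0, 0, 0], [0, 0, 0], 1]

```text
clock: 52.92
position: [0.4373, -0.3294, 0.2609]
tool_rot: [3.139, -0.967, 0.991]
force: [-0.4, 0.4, -2.1]
grip_width: 0.0499
finger_force: 82.9
```

Call:
play_rows:
  plan:
    - [[0, 0, 0], [0, -0.3, 0], 1]
    - [[0, 0, 0], [0, -0.6, 0], 1]
    - [[0, 0, 0], [0, -0.7, 0], 1]
    - [[0, 0, 0], [0, -0.7, 0], 1]
    - [[0, 0, 0], [0, -0.7, 0], 1]
    - [[0, 0, 0], [0, -0.7, 0], 1]
    - [[0, 0, 0], [0, -0.7, 0], 1]
    - [[0, 0, 0], [0, -0.7, 0], 1]
    - [[0, 0, 0], [0, -0.7, 0], 1]
    - [[0, 0, 0], [0, -0.7, 0], 1]
    - [[0, 0, 0], [0, 0, 0], 1]

```text
clock: 54.3
position: [0.4386, -0.3275, 0.2604]
tool_rot: [3.14, 0.007, 0.993]
force: [-0.4, 0.1, -2.2]
grip_width: 0.0501
finger_force: 83.0
```

```bash
cat > fin.py <<'E'
from h import *
s=bot.observe();print(s["clock"],s["position"],s["tool_rot"],s["qpos"].round(3),s["grip_width"])
Rg=Ro.from_euler('xyz',[3.1389,-.9678,.9905]); Tg=np.array([.4374,-.3299,.0825]); mid=Rg.inv().apply(np.array([.4334,-.3358,.07])-Tg)
pa=.1708; C=np.array([.6017,-.2637,.095])
R=Ro.from_euler('xyz',[np.pi,0,pa+np.pi/2])*Ro.from_euler('y',.968-np.pi/2)
G=C-R.apply(mid); R0=Ro.from_euler('xyz',s["tool_rot"]); ax=R0.apply(Rg.inv().apply([0,0,1]))
u=np.array([-np.sin(pa),np.cos(pa),0]); print("axis now",ax.round(3),"target",u.round(3),"mid-C",(s["position"]+R0.apply(mid)-C).round(4))
for dz in (.07,.0): print(dz,G+[0,0,dz],rotd(G+[0,0,dz],R,s))
E
python3 fin.py
```

```text
54.3 [ 0.43862481 -0.32746738  0.26041308] [3.1401317  0.00740004 0.99287798] [ 0.258  0.4    0.363  1.806 -0.16   0.964  0.109] 0.05010772623982642
axis now [0.453 0.693 0.561] target [-0.17   0.985  0.   ] mid-C [-0.171  -0.0757  0.1643]
0.07 [ 0.59968718 -0.25136133  0.15787499] (array([6.1 , 3.73, 4.06]), array([-1.51, -3.78, -4.83]))
0.0 [ 0.59968718 -0.25136133  0.08787499] (array([6.12, 3.72, 6.86]), array([-1.51, -3.78, -4.83]))
```

Call:
play_rows:
  plan:
    - [[0.4, 0.25, 0], [0, 0, 0], 1]
    - [[0.71, 0.43, 0], [0, 0, 0], 1]
    - [[0.71, 0.43, 0], [0, 0, 0], 1]
    - [[0.71, 0.43, 0], [0, 0, 0], 1]
    - [[0.71, 0.43, 0], [0, 0, 0], 1]
    - [[0.71, 0.43, 0], [0, 0, 0], 1]
    - [[0.71, 0.43, 0], [0, 0, 0], 1]
    - [[0.71, 0.43, 0], [0, 0, 0], 1]
    - [[0.7, 0.43, 0], [0, 0, 0], 1]
    - [[0, 0, 0], [0, 0, -0.6], 1]
    - [[0, 0, 0], [0, 0, -0.75], 1]
    - [[0, 0, 0], [0, 0, -0.75], 1]
    - [[0, 0, 0], [0, 0, -0.75], 1]
    - [[0, 0, 0], [0, 0, -0.75], 1]
    - [[0, 0, 0], [0, 0, -0.75], 1]
    - [[0, 0, 0], [0, 0, -0.65], 1]
    - [[0, 0, 0], [0, 0, 0], 1]

```text
clock: 56.42
position: [0.5981, -0.2532, 0.2594]
tool_rot: [-3.137, 0.006, 1.738]
force: [-0.1, -0.4, -1.2]
grip_width: 0.0504
finger_force: 83.1
```

Call:
play_rows:
  plan:
    - [[0, 0, 0], [0, -0.5, 0], 1]
    - [[0, 0, 0], [0, -0.6, 0], 1]
    - [[0, 0, 0], [0, -0.6, 0], 1]
    - [[0, 0, 0], [0, -0.6, 0], 1]
    - [[0, 0, 0], [0, -0.6, 0], 1]
    - [[0, 0, 0], [0, -0.6, 0], 1]
    - [[0, 0, 0], [0, -0.55, 0], 1]
    - [[0, 0, 0], [0, 0, 0], 1]
    - [[0, 0, 0], [0, 0, 0], 1]

```text
clock: 57.55
position: [0.598, -0.2535, 0.2597]
tool_rot: [-3.138, 0.612, 1.74]
force: [0.6, -0.5, -1.8]
grip_width: 0.0498
finger_force: 83.3
```

```bash
python3 fin.py
python3 - <<'E'
from h import *
# bottle axis from side camera depth
f=grab_frame("side"); P=cloud(f)
for cam in ("side","top"):
    f=grab_frame(cam); P=cloud(f); rs=regions_of("bottle",cam)
    for r in rs[:2]:
        q=P[r["mask"]]; q=q[~np.isnan(q[:,0])]; q=q[(q[:,2]>.17)&(q[:,2]<.36)]
        if len(q)>30: m=np.median(q,0); v=np.linalg.svd(q-m,full_matrices=False)[2][0]; print(cam,r["p"],len(q),m.round(3),v.round(3),q.min(0).round(3),q.max(0).round(3))
E
```

```text
57.55 [ 0.59795613 -0.25348731  0.25974696] [-3.13763186  0.61213207  1.7395574 ] [-0.312  0.538  0.487  1.8    0.518  0.758 -0.101] 0.049829327299275215
axis now [-0.164  0.986 -0.009] target [-0.17   0.985  0.   ] mid-C [-0.0018 -0.0021  0.172 ]
0.07 [ 0.59968718 -0.25136133  0.15787499] (array([2.4 , 0.1 , 3.29]), array([-0.03,  0.06, -0.01]))
0.0 [ 0.59968718 -0.25136133  0.08787499] (array([4.01, 0.1 , 5.58]), array([-0.03,  0.06, -0.01]))
side 0.98 1548 [ 0.596 -0.317  0.281] [ 0.188 -0.977 -0.101] [ 0.546 -0.342  0.236] [ 0.639 -0.156  0.309]
top 0.85 780 [ 0.6   -0.293  0.289] [-0.148  0.989  0.001] [ 0.574 -0.339  0.253] [ 0.638 -0.244  0.298]
```

Call:
play_rows:
  plan:
    - [[0.22, 0.05, 0.31], [-0.03, 0.06, -0.01], 1]
    - [[0.44, 0.05, 0.62], [0, 0, 0], 1]
    - [[0.44, 0, 0.62], [0, 0, 0], 1]
    - [[0.44, 0, 0.62], [0, 0, 0], 1]
    - [[0.44, 0, 0.62], [0, 0, 0], 1]
    - [[0.44, 0, 0.62], [0, 0, 0], 1]
    - [[0.44, 0, 0.62], [0, 0, 0], 1]
    - [[0.44, 0, 0.62], [0, 0, 0], 1]
    - [[0.22, 0, 0.31], [0, 0, 0], 1]
    - [[0.08, 0, 0.1], [0, 0, 0], 1]
    - [[0.08, 0, 0.1], [0, 0, 0], 1]
    - [[0.08, 0, 0.1], [0, 0, 0], 1]
    - [[0.08, 0, 0.1], [0, 0, 0], 1]
    - [[0, 0, 0], [0, 0, 0], 1]
    - [[0, 0, 0], [0, 0, 0], 1]

```text
clock: 59.68
position: [0.5995, -0.2502, 0.0947]
tool_rot: [-3.14, 0.605, 1.743]
force: [1.1, 0.6, -2.8]
grip_width: 0.0504
finger_force: 83.3
```

```bash
python3 fin.py; python3 -c "
from h import *
s=bot.observe();print(s['force'])"
```

```text
59.675 [ 0.59949807 -0.25024974  0.09473999] [-3.13997317  0.60452692  1.74335528] [-0.321  0.816  0.512  1.887  0.556  0.441 -0.302] 0.050390437416859654
axis now [-0.169  0.986 -0.002] target [-0.17   0.985  0.   ] mid-C [-0.0002  0.0011  0.0069]
0.07 [ 0.59968718 -0.25136133  0.15787499] (array([-1.47, -0.  , -2.05]), array([-0.  ,  0.01,  0.01]))
0.0 [ 0.59968718 -0.25136133  0.08787499] (array([0.12, 0.  , 0.25]), array([-0.  ,  0.01,  0.01]))
[ 1.07353637  0.61541336 -2.79660621]
```

Call:
play_rows:
  plan:
    - [[0.04, 0, 0.08], [0, 0, 0], 1]
    - [[0.04, 0, 0.08], [0, 0, 0], 1]
    - [[0.03, 0, 0.05], [0, 0, 0], 1]
    - [[0, 0, 0], [0, 0, 0], 1]
    - [[0, 0, 0], [0, 0, 0], 1]

```text
clock: 60.3
position: [0.5991, -0.2514, 0.0889]
tool_rot: [-3.139, 0.605, 1.743]
force: [-5.4, -0.2, 6.6]
grip_width: 0.0503
finger_force: 83.8
```

```bash
python3 fin.py; python3 -c "
from h import *
s=bot.observe();print(s['force'])"
```

```text
60.3 [ 0.59906295 -0.25144966  0.08891758] [-3.13899473  0.6050515   1.74284851] [-0.32   0.828  0.514  1.888  0.557  0.43  -0.309] 0.05026802202949786
axis now [-0.168  0.986 -0.002] target [-0.17   0.985  0.   ] mid-C [-0.0006 -0.0001  0.0011]
0.07 [ 0.59968718 -0.25136133  0.15787499] (array([-1.57,  0.02, -2.27]), array([-0.01,  0.02,  0.01]))
0.0 [ 0.59968718 -0.25136133  0.08787499] (array([0.02, 0.03, 0.03]), array([-0.01,  0.02,  0.01]))
[-5.36577329 -0.15753561  6.5862679 ]
```

The bottle is in contact with the V, supported, and within 1 mm. Release and retreat.

Call:
play_rows:
  plan:
    - [[0, 0, 0], [0, 0, 0], 0.3]
    - [[0, 0, 0], [0, 0, 0], 0]
    - [[0, 0, 0], [0, 0, 0], -0.4]
    - [[0, 0, 0], [0, 0, 0], -0.7]
    - [[0, 0, 0], [0, 0, 0], -1]
    - [[0, 0, 0], [0, 0, 0], -1]
    - [[0, 0, 0], [0, 0, 0], -1]
    - [[0, 0, 0], [0, 0, 0], -1]
    - [[0, 0, -0.3], [0, 0, 0], -1]
    - [[0, 0, -0.6], [0, 0, 0], -1]
    - [[0, 0, -0.8], [0, 0, 0], -1]
    - [[0, 0, -0.8], [0, 0, 0], -1]
    - [[0, 0, -0.8], [0, 0, 0], -1]
    - [[0, 0, -0.8], [0, 0, 0], -1]
    - [[0, 0, -0.8], [0, 0, 0], -1]
    - [[0, 0, -0.8], [0, 0, 0], -1]
    - [[0, 0, 0], [0, 0, 0], -1]
    - [[0, 0, 0], [0, 0, 0], -1]
    - [[0, 0, 0], [0, 0, 0], -1]

```text
clock: 62.68
position: [0.5856, -0.1714, 0.2057]
tool_rot: [-3.139, 0.605, 1.744]
force: [-0.2, -0.2, -0.3]
grip_width: 0.0855
finger_force: 0.0
```

Run:
```python
from h import *
s=bot.observe();print(s["clock"],s["position"],s["force"],s["grip_width"])
pa=.1708;c,sn=np.cos(pa),np.sin(pa)
im=[]
for cam in ("side","top"):
    f=grab_frame(cam); P=cloud(f); im.append(f["pixels"][:,:,::-1])
    for n in ("bottle","scoop"):
      for r in regions_of(n,cam)[:1]:
        q=P[r["mask"]]; q=q[~np.isnan(q[:,0])]
        if n=="bottle": d=q[:,:2]-[.5754,-.111]; q=np.c_[c*d[:,0]+sn*d[:,1],-sn*d[:,0]+c*d[:,1],q[:,2]]
        print(cam,n,r["p"],len(q),np.percentile(q,[2,50,98],axis=0).round(3).tolist())
cv2.imwrite("pics/end.png",np.hstack([cv2.resize(im[0][140:390,190:440],(400,400)),cv2.resize(im[1][120:320,170:490],(400,250)).__class__(0) if 0 else cv2.resize(im[1][130:310,180:480],(400,400))]))
```

```text
62.675 [ 0.58560284 -0.17141843  0.20566622] [-0.1958037  -0.18155703 -0.34056138] 0.0855250503685112
side bottle 0.96 1615 [[-0.029, -0.226, 0.075], [-0.011, -0.181, 0.11], [0.019, -0.052, 0.122]]
side scoop 0.93 1093 [[0.376, 0.333, 0.001], [0.424, 0.413, 0.017], [0.479, 0.441, 0.133]]
top bottle 0.6 846 [[-0.026, -0.22, 0.101], [-0.004, -0.152, 0.116], [0.022, -0.079, 0.124]]
top scoop 0.92 1303 [[0.382, 0.335, 0.001], [0.427, 0.398, 0.007], [0.479, 0.439, 0.134]]
```

View pics/end.png

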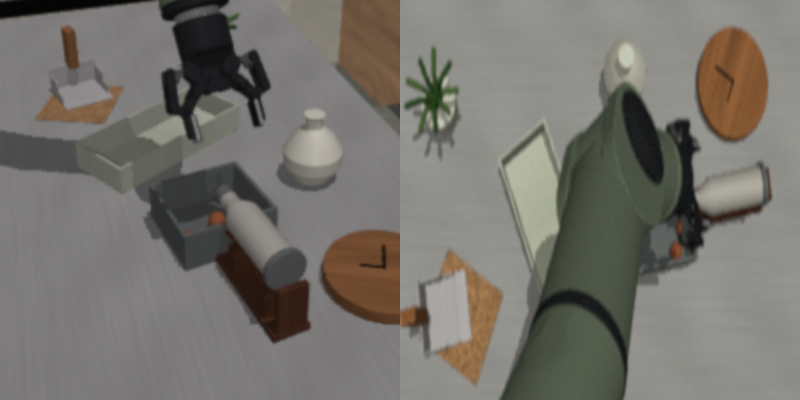

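The bottle is lying in the cradle, cap over the box, and the bystanders are in place. The scoop has been knocked about 3 cm towards +y on its mat, so I'll measure its distance from the mat centre.

Run:
```python
from h import *
for cam in ("side","top"):
    f=grab_frame(cam); P=cloud(f); r=regions_of("scoop",cam)[0]; q=P[r["mask"]]; q=q[~np.isnan(q[:,0])]
    h=q[(q[:,2]>.12)&(q[:,2]<.14)]; pan=q[(q[:,2]<.02)]
    hc=(np.percentile(h,3,axis=0)+np.percentile(h,97,axis=0))/2
    print(cam,"handle",hc.round(4),"pan",cv2.minAreaRect((pan[:,:2]*1e3).astype(np.float32)))
    m=regions_of("mat",cam)[0]["mask"]; q=P[m]; q=q[~np.isnan(q[:,0])&(q[:,2]<.012)]; print("mat",cv2.minAreaRect((q[:,:2]*1e3).astype(np.float32)))
```

```text
side handle [0.4201 0.424  0.1283] pan ((403.8656311035156, 518.736328125), (102.2088623046875, 387.76580810546875), 10.457895278930664)
mat ((422.1630554199219, 347.5091857910156), (154.7307891845703, 145.83563232421875), 67.24944305419922)
top handle [0.4215 0.4285 0.13  ] pan ((423.19952392578125, 416.5281982421875), (102.09591674804688, 166.90257263183594), 13.604108810424805)
mat ((425.5605163574219, 352.64349365234375), (151.59072875976562, 142.8236846923828), 65.98036193847656)
```

The scoop is about 34 mm from the mat centre (limit 50 mm) and upright. The bottle's base is at planter y ≈ −0.226, as planned. Handing in.

```bash
python3 -c "
from workcell import bot
print(bot.job_done())"
```

```text
the job is handed in; nothing more can be done
None
```

The job is handed in (no verdict was shown): all six balls are in the planter box, the bottle lies in the cradle with its cap over the box, and the scoop stands on its mat about 34 mm from the centre after being knocked about 3 cm.

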